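# Eject a plug-in relay and rock it out of its socket

## Robot

A 6-joint arm with a two-finger parallel gripper is mounted at the origin on the work surface. World frame = base frame: x ahead of the robot, y to its left, z up, the work surface at z = 0. Lengths are in m, angles in degrees, forces in N, time in s.
With the tool pointing down it reaches from about 0.375 to 0.925 m from the base axis. Payload 5.7 kg.
Tool frame: the origin (TCP) lies at the very end of the fingers, on their centre line; the grasp point (between the pads) lies robot.pinch_z behind it (robot.pinch_z is the distance from the TCP to the grasp point, in m); z points along the fingers, x is the direction in which the jaws open and shut, and the axes are right-handed (so a half turn about z gives the same grasp; the last joint's range is limited). The gripper opens to 85 mm and grips with 20 to 120 N. Pads are 22 mm wide; open, the fingers measure 114 mm over their backs; the gripper's body (76 mm by 85 mm) begins 54 mm behind the grasp point. The pads swing forward as they close: fully open they stand 13 mm farther back than shut.
Start: joints at [70.525, 20.558, 86.54, -0, 72.909, -6.595], TCP at [0.134, 0.585, 0.196] pointing down, gripper open.
Joint ranges: [-170.27, 170.27], [-57.76, 135], [12.27, 136.19], [-55.21, 235.2], [11.17, 155.16], [-170.74, 170.74]. Speed limits (degrees/s): [136.94, 136.94, 180, 180, 180, 180].

## Interface

Orientations are given as a 3x3 rotation matrix whose columns are the frame's x, y, z axes.
In Python, from rig import robot gives the robot as it stands.
- The arm moves only by the tool servo_tool, never from a script. Its argument "series" is a list of rows, each a list of 7 numbers: the turn, a rotation vector about the world's x, y, z in rad, then the shift along the world's x, y, z in mm, then the finger opening in mm, from 0 to 85.4. A call has 1 to 8 rows; each row is the pose to reach, as a shift and turn from the pose commanded when the call began; what a row does not reach only later rows make up. A row lasts 1/12 s, in which the tool goes at most 41.7 mm and 7.16 degrees, less where a joint would pass 70% of its speed; a pose out of reach is approached as far as the arm can. A call with a gripper value outside its range is refused whole. The fingers move at their own pace and stop on an object; "force" is the grip in N (left out, the last holds). Time passes only in rows, so rows that repeat a pose let the fingers close. It gives the time, the measured TCP pose, the force and the opening at its end, in the units of the state.
- robot.get_obs(): the state, without advancing time (a new reading comes with each control period).
- robot.capture(name): name is "scene" or "top" or "wrist"; returns the picture (384x512x3 uint8, blue, green, red); there is no depth.
- robot.camera_params(name): a dict with "fx", "fy", "cx", "cy" (pixels), "pose" (4x4, takes a point from camera to world coordinates); the wrist camera has in their place "mount" (4x4, takes a point from camera to tool coordinates, whose origin is the TCP and whose axes are the tool frame's). Camera axes: x right, y down, z forward; pixel columns grow to the right and rows downward; lengths in m; the calibration is good to about 2 mm. A picture is of the moment at which its call begins: read the wrist's pose just before it. camera_params takes no time and is no camera call.
- robot.close_job(): hands the job in, once; it reports no verdict.
The state is a dict: "clock": time; "qpos": joint angles; "dq": joint speeds; "joint_efforts": joint torques, N m; "ee_pos": TCP position; "orientation": TCP orientation; "contact_force": force on the tool from outside, world axes, zero at the start; "wrist_torque": the same for the moment, N m; "finger_gap": opening from 0.0 (shut) to 1.0 (fully open).
Only numpy, scipy, OpenCV 4.12 (cv2) and the standard library are available. Lean on these libraries where they do the work, as an engineer would, in place of code of your own. Each camera call takes 0.05 s, during which the arm holds its last target.

## Task

Take the plug-in relay (the one with the orange tab, in the socket on the rail) out of its socket: push the orange ejector lever all the way down to start it, then grip the relay and rock it to and fro along the socket, both ways, working it up a little at each rock until its blades come free; do not haul it straight up, the board must stay down on the bench. Finish while still holding it upright straight above its socket, the blade tips about 1 to 2 cm clear of it, so that I can get at the contacts, and leave everything else on the bench where it is.

Things in the scene. Friction and masses are not known exactly. Their poses are not given: they have to be found in the camera images.
- board: loose relay test board on four rubber feet, grey-blue plate 130 (x) x 210 (y) mm, top 12 mm up, 0.85 kg, held by its weight alone. Origin on the bench under its middle, z up. On a rail along its y: end stop (y -90 mm, 42 mm high), the relay's black socket with orange ejector (y -20), an empty socket (y 36, 28 wide, 44 mm high), terminals (y 68 to 98, 46 mm high)
- seat (a point): centre of the socket's top, 44 mm up, at board x 0, y -20 mm, axes as the board's. Socket 28 wide (y), 76 long (x), ends lower (37 mm). Springs in it grip the blades: a straight pull takes about 20 N and lifts the whole board. Rocking about the board's y axis by 7 degrees each way, up to 1.2 mm of rise per swing is safe; there is room for 9 degrees each way once 2 mm up
- relay: plug-in relay, clear cover, white base, orange tab on top: 28 (x) x 22 (y) x 38 (z) mm, 60 g. Origin at the centre of its base's underside, on the seat when home; z up, x along the socket to the ejector, as the board's. Four blades 9.5 mm long below. Grip across y (22 mm); 30 mm beside it are free down to the socket's top. Once ejected, its ejector end stays up, tilted about 6 degrees
- blade_tips (a point): point at the level of the blade tips, in the middle of the four blades, 9.5 mm under the relay's origin along its z; axes as the relay's. The blades are out of the springs when this is level with the seat
- ejector_pad (a point): middle of the top face of the ejector's orange thumb pad (14 x 22 mm), at board x 40, y -20 mm, 54 mm above the bench at rest, 26 mm beyond the relay's end face. Pressed, it swings down 9.5 mm and 4 mm outwards (board +x)
- ejector (a joint): angle of the ejector lever, rad: 0 at rest, 0.42 fully down. Its pivot lies along board y, at board x = 20 mm, 40 mm above the bench. It takes about 6 to 9 N on the pad with the relay in; a spring brings it back
- spare_relay: spare relay like the other but with a blue tab, lying on its side near the board; origin under its middle. Not part of the job
- multimeter: hand-held multimeter lying on its back, teal and black, 175 x 85 x 45 mm; origin under its middle. Not part of the job
- screwdriver: green-handled screwdriver, 160 mm, lying beside the board. Not part of the job
- breadboard: white solderless breadboard 165 x 55 x 9 mm (long along its y). Not part of the job
- enclosure: open white plastic enclosure half 110 x 70 x 25 mm with a small circuit board in it. Not part of the job
- spool: grey spool standing upright, 60 mm across, 40 mm high. Not part of the job

How it is judged:
By the outcome, as a careful person would: the job done as asked, in the order asked, and still so for the second after the job is handed in, while the arm keeps its last pose, push and grip.
It also fails if it takes over 67 s, if anything falls off the work surface, if the arm or the gripper's body presses on something with over 40 N, if the wrist force passes 120 N, or if a joint passes its speed limit or range.

## Working session

There is one attempt and no reset: what is moved stays moved. The work goes in short steps, Python scripts to look and compute and a tool call to move; the robot and the scene stay as the last step left them, time stands still between calls to the robot, and variables do not carry over. Pictures are saved under pics/ and viewed, and the job is handed in when it is done.

Besides the shell and the picture viewer there is one more tool, called after "Call:" as name(argument=value, ...), one argument or row to a line, values as JSON. servo_tool: Moves the arm, as the interface text tells. Its arguments: {"type":"object","properties":{"series":{"type":"array","items":{"type":"array","items":{"type":"number"}}},"force":{"type":"number"}},"required":["series"]}

```bash
ls; mkdir -p pics; python3 - <<'E'
from rig import robot
import cv2,numpy as np
np.set_printoptions(precision=4,suppress=True)
o=robot.get_obs()
for k,v in o.items(): print(k,v)
print(robot.pinch_z)
for n in("scene","top","wrist"):
    im=robot.capture(n); cv2.imwrite(f"pics/{n}0.png",im); print(n,robot.camera_params(n))
E
```

```text
pics
clock 0.0
qpos [70.5247 20.5986 86.5993  0.0002 72.9095 -6.5957]
dq [-0.0041  0.0646 -0.0715 -0.0089  0.0197 -0.0476]
joint_efforts [ -0.0005 -52.7637 -27.8615  -0.0004   0.0133  -0.    ]
ee_pos [0.1335 0.5842 0.1952]
orientation [[ 0.2229  0.9748 -0.0006]
 [ 0.9748 -0.2229 -0.0018]
 [-0.0019 -0.0002 -1.    ]]
contact_force [-0.0867  0.2017  0.1265]
wrist_torque [-0.0231  0.0041  0.0492]
finger_gap 0.9986685496644508
0.0187
scene {'fx': 364.89351056345845, 'fy': 364.89351056345845, 'cx': 263.94314431526976, 'cy': 188.51381896856955, 'pose': array([[ 0.8018,  0.5081, -0.3146,  0.9142],
       [ 0.5976, -0.6786,  0.4271, -0.3688],
       [ 0.0036, -0.5304, -0.8477,  0.8749],
       [ 0.    ,  0.    ,  0.    ,  1.    ]])}
top {'fx': 470.38574731506225, 'fy': 470.38574731506225, 'cx': 257.7783072997045, 'cy': 184.54468847936633, 'pose': array([[ 0.0035, -0.9756,  0.2195,  0.4132],
       [-1.    , -0.0021,  0.0069,  0.0273],
       [-0.0063, -0.2195, -0.9756,  0.9896],
       [ 0.    ,  0.    ,  0.    ,  1.    ]])}
wrist {'fx': 315.54917878473316, 'fy': 315.54917878473316, 'cx': 258.4894984880302, 'cy': 187.82553348034887, 'mount': array([[ 1.    , -0.0005, -0.0001,  0.0003],
       [ 0.0005,  0.9571,  0.2896, -0.0747],
       [-0.    , -0.2896,  0.9571, -0.1772],
       [ 0.    ,  0.    ,  0.    ,  1.    ]])}
```

View pics/scene0.png

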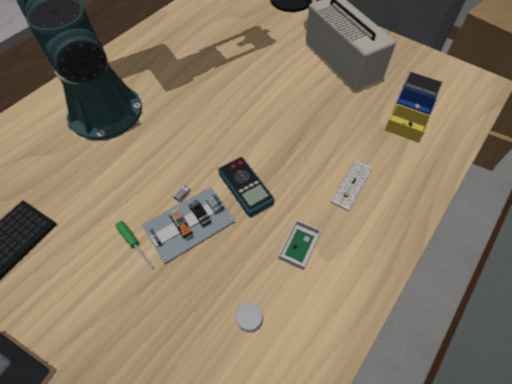

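View pics/top0.png

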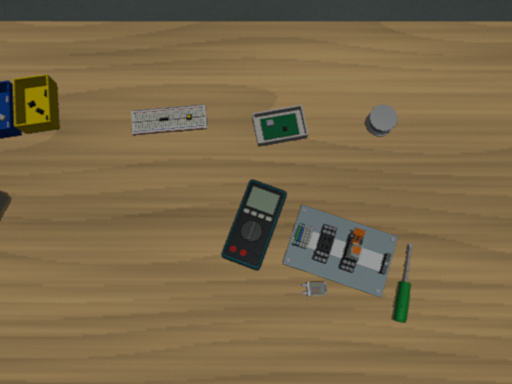

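View pics/wrist0.png

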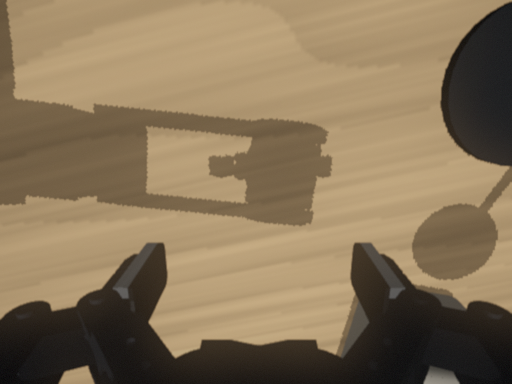

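The top picture shows the board around (340,250), with the relay and orange lever around (356,240). The spare relay is at (315,288), and the screwdriver is at (405,285). Next I measure the board.

```bash
cat > h.py <<'E'
import numpy as np,cv2
np.set_printoptions(precision=4,suppress=True)
def ray(p,uv,pose):
    d=np.array([(uv[0]-p['cx'])/p['fx'],(uv[1]-p['cy'])/p['fy'],1.]); 
    return pose[:3,3],pose[:3,:3]@d
def onplane(p,uv,z,pose=None):
    o,d=ray(p,uv,p['pose'] if pose is None else pose); return o+d*(z-o[2])/d[2]
def proj(p,X,pose=None):
    T=np.linalg.inv(p['pose'] if pose is None else pose); c=T[:3,:3]@np.asarray(X)+T[:3,3]
    return np.array([p['fx']*c[0]/c[2]+p['cx'],p['fy']*c[1]/c[2]+p['cy']])
def wristpose(p,o):
    T=np.eye(4);T[:3,:3]=np.array(o['orientation']);T[:3,3]=o['ee_pos'];return T@p['mount']
E
python3 - <<'E'
from rig import robot
from h import *
im=cv2.imread('pics/top0.png');p=robot.camera_params('top')
crop=im[190:310,270:430]; cv2.imwrite('pics/topc.png',cv2.resize(crop,None,fx=5,fy=5,interpolation=cv2.INTER_CUBIC))
hsv=cv2.cvtColor(im,cv2.COLOR_BGR2HSV)
print(hsv[275,300],hsv[220,380],hsv[262,372])
m=((hsv[...,0]>90)&(hsv[...,0]<125)&(hsv[...,1]>25)&(hsv[...,2]>80)).astype(np.uint8)
m[:200]=0;m[300:]=0;m[:,:282]=0;m[:,400:]=0
cs,_=cv2.findContours(m,cv2.RETR_EXTERNAL,cv2.CHAIN_APPROX_NONE);c=max(cs,key=cv2.contourArea)
r=cv2.minAreaRect(c);b=cv2.boxPoints(r);print(cv2.contourArea(c),b)
W=np.array([onplane(p,q,.012) for q in b]);print(W,np.linalg.norm(W-np.roll(W,1,0),axis=1),W.mean(0))
o=((hsv[...,0]<14)&(hsv[...,1]>180)&(hsv[...,2]>120)).astype(np.uint8)
n,l,s,ce=cv2.connectedComponentsWithStats(o);print(s,ce)
E
```

```text
[ 19 117 139] [ 19 114 136] [ 90   5 150]
3291.5 [[282.2 263.4]
 [301.7 204.9]
 [399.2 237.4]
 [379.7 295.9]]
[[ 0.4674 -0.0165  0.012 ]
 [ 0.5893 -0.0585  0.012 ]
 [ 0.5214 -0.2594  0.012 ]
 [ 0.4032 -0.2128  0.012 ]] [0.2065 0.129  0.2121 0.1271] [ 0.4953 -0.1368  0.012 ]
[[     0      0    512    384 196537]
 [   354    229     11      8     32]
 [   358    234      1      1      1]
 [   357    242      1      1      1]
 [   231    247      4      4     13]
 [   356    247      2      1      2]
 [   353    249      3      4      5]
 [   241    251      4      4     14]
 [   359    251      1      1      1]
 [   357    253      2      1      2]] [[255.4794 191.4819]
 [359.1875 231.625 ]
 [358.     234.    ]
 [357.     242.    ]
 [232.6154 248.3846]
 [356.5    247.    ]
 [353.6    250.8   ]
 [242.7143 252.5   ]
 [359.     251.    ]
 [357.5    253.    ]]
```

View pics/topc.png

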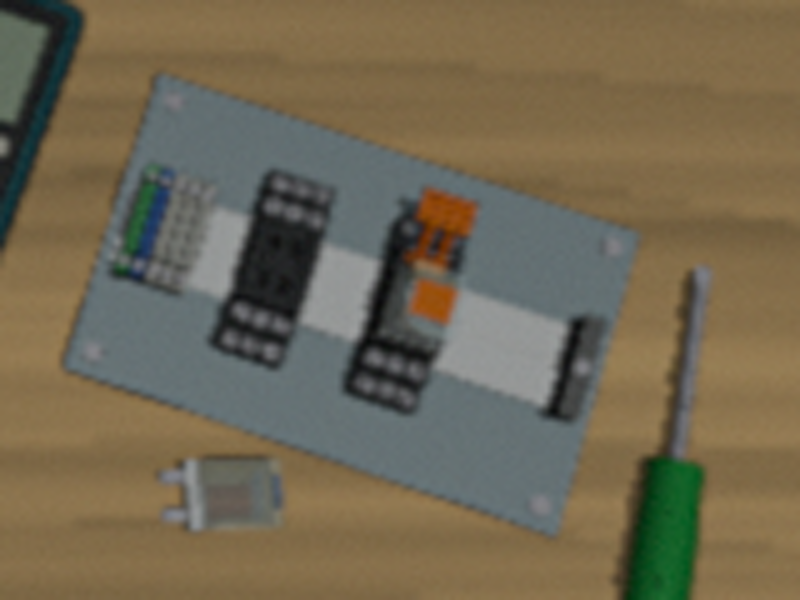

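```bash
python3 - <<'E'
from rig import robot
from h import *
p=robot.camera_params('top')
c=np.array([[157,73],[638,233],[555,535],[65,368]])/5.+[270,190]
W=np.array([onplane(p,q,.012) for q in c])[:,:2]
B=np.array([[65,105],[65,-105],[-65,-105],[-65,105]])/1000.
mw=W.mean(0);H=(B).T@(W-mw);a=np.arctan2(H[0,1]-H[1,0],H[0,0]+H[1,1]);R=np.array([[np.cos(a),-np.sin(a)],[np.sin(a),np.cos(a)]])
print(W,mw,np.degrees(a),(W-mw-B@R.T)*1000)
seat=mw+R@[0,-.02];pad=mw+R@[.04,-.02];print(seat,pad)
print(proj(p,[*pad,.054]),proj(p,[*seat,.082]))
E
```

```text
[[ 0.59   -0.0579]
 [ 0.5231 -0.2562]
 [ 0.401  -0.2153]
 [ 0.467  -0.0181]] [ 0.4953 -0.1369] -18.47863113056126 [[-0.2081 -0.009 ]
 [-0.5724  0.8383]
 [ 0.6958  0.5839]
 [ 0.0847 -1.4132]]
[ 0.4889 -0.1558] [ 0.5269 -0.1685]
[359.3185 232.2123] [356.5441 250.1993]
```

Call:
servo_tool(
  series=[
    [0,0,0,28,-31,0,20],
    [0,0,0,56,-62,0,20],
    [0,0,0,84,-93,0,20],
    [0,0,0,112,-124,0,20],
    [0,0,0,140,-155,0,20],
    [0,0,0,168,-186,0,20],
    [0,0,0,196,-217,0,20],
    [0,0,0,224,-248,0,20],
  ],
)

```text
clock: 0.82
ee_pos: [0.3579, 0.3357, 0.196]
orientation: [[0.223, 0.975, -0.0], [0.975, -0.223, -0.0], [-0.0, -0.0, -1.0]]
contact_force: [0.3, 1.2, 0.7]
finger_gap: 0.231
```

Call:
servo_tool(
  series=[
    [0,0,-0.03,12,-40,0,20],
    [0,0,-0.06,24,-80,0,20],
    [0,0,-0.09,36,-120,0,20],
    [0,0,-0.1,48,-160,0,20],
    [0,0,-0.1,60,-200,0,20],
    [0,0,-0.1,72,-240,0,20],
    [0,0,-0.1,84,-280,0,20],
    [0,0,-0.1,96,-320,0,20],
  ],
)

```text
clock: 1.48
ee_pos: [0.4529, 0.0162, 0.1961]
orientation: [[0.319, 0.948, 0.0], [0.948, -0.319, 0.0], [0.0, 0.0, -1.0]]
contact_force: [0.9, 0.3, -0.6]
finger_gap: 0.231
```

Call:
servo_tool(
  series=[
    [0,0,0,5,-40,0,20],
    [0,0,0,10,-80,0,20],
    [0,0,0,12,-120,0,20],
    [0,0,0,12,-160,0,20],
    [0,0,0,12,-167,0,20],
    [0,0,0,12,-167,0,20],
  ],
)

```text
clock: 1.98
ee_pos: [0.465, -0.1514, 0.1959]
orientation: [[0.323, 0.946, -0.0], [0.946, -0.323, -0.001], [-0.001, 0.0, -1.0]]
contact_force: [1.1, 1.3, 0.1]
finger_gap: 0.235
```

```bash
python3 - <<'E'
from rig import robot
from h import *
o=robot.get_obs();im=robot.capture('wrist');cv2.imwrite('pics/w1.png',im)
print(o['clock'],o['ee_pos'],o['orientation'],o['contact_force'],o['finger_gap'])
E
```

```text
1.9833 [ 0.465  -0.1514  0.1959] [[ 0.3231  0.9464 -0.0001]
 [ 0.9464 -0.3231 -0.0006]
 [-0.0006  0.0001 -1.    ]] [1.052  1.2902 0.0943] 0.2354592472053802
```

View pics/w1.png

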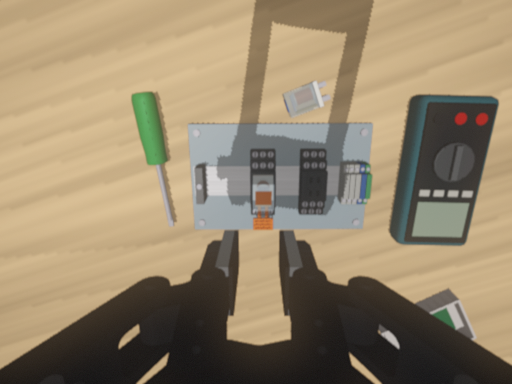

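```bash
cat > meas.py <<'E'
from h import *
def blobs(im,p,pose,sx=None):
    hsv=cv2.cvtColor(im,cv2.COLOR_BGR2HSV)
    m=((hsv[...,0]<15)&(hsv[...,1]>150)&(hsv[...,2]>90)).astype(np.uint8)
    n,l,s,c=cv2.connectedComponentsWithStats(m)
    return [(s[i],c[i]) for i in range(1,n) if s[i,4]>15]
E
python3 - <<'E'
from rig import robot
from meas import *
o=robot.get_obs();p=robot.camera_params('wrist');P=wristpose(p,o)
im=cv2.imread('pics/w1.png');hsv=cv2.cvtColor(im,cv2.COLOR_BGR2HSV)
print(hsv[140,220],hsv[215,330])
for s,c in blobs(im,p,P): print(s,c,onplane(p,c,.054,P),onplane(p,c,.082,P))
m=((hsv[...,0]>90)&(hsv[...,0]<120)&(hsv[...,1]>20)&(hsv[...,2]>110)).astype(np.uint8)
m[:,:180]=0;m[:,380:]=0;m[:110]=0;m[235:]=0
m=cv2.morphologyEx(m,cv2.MORPH_CLOSE,np.ones((5,5)))
cs,_=cv2.findContours(m,cv2.RETR_EXTERNAL,cv2.CHAIN_APPROX_NONE);c=max(cs,key=cv2.contourArea)
q=cv2.convexHull(c);q=cv2.approxPolyDP(q,6,True)[:,0];print(q)
print(np.array([onplane(p,x,.012,P) for x in q])[:,:2])
cv2.imwrite('pics/w1c.png',cv2.resize(im[110:240,180:380],None,fx=4,fy=4,interpolation=cv2.INTER_CUBIC))
E
```

```text
[ 98  15 181] [ 98  19 165]
[455 112  12  13 122] [460.4016 118.1721] [0.4814 0.0564 0.054 ] [0.4737 0.0405 0.082 ]
[475 113  13  12 121] [481.3719 118.5289] [0.4884 0.076  0.054 ] [0.4801 0.0583 0.082 ]
[257 193  14  11 143] [263.0699 197.9301] [ 0.4973 -0.1551  0.054 ] [ 0.4883 -0.1525  0.082 ]
[254 213  18  16 207] [262.4348 222.5749] [ 0.524  -0.1648  0.054 ] [ 0.5126 -0.1613  0.082 ]
[[273 201]
 [288 198]
 [307 215]
 [274 215]]
[[ 0.5185 -0.1489]
 [ 0.5207 -0.1306]
 [ 0.5493 -0.115 ]
 [ 0.5362 -0.1534]]
```

View pics/w1c.png

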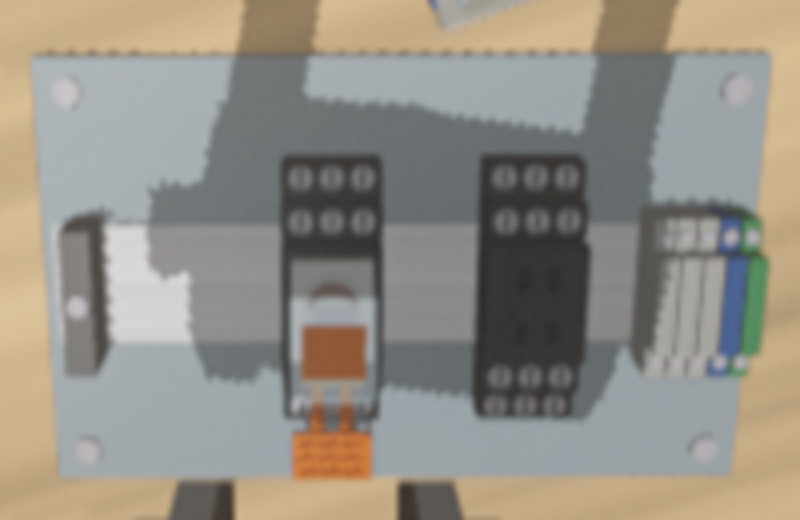

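```bash
python3 - <<'E'
from rig import robot
from h import *
o=robot.get_obs();p=robot.camera_params('wrist');P=wristpose(p,o)
c=np.array([[59,476],[33,57],[770,53],[733,474]])/4.+[180,110]
c=c[[3,0,1,2]]
# order: (+x,+y),(+x,-y),(-x,-y),(-x,+y)
W=np.array([onplane(p,q,.012,P) for q in c])[:,:2]
B=np.array([[65,105],[65,-105],[-65,-105],[-65,105]])/1000.
mw=W.mean(0);H=(B).T@(W-mw);a=np.arctan2(H[0,1]-H[1,0],H[0,0]+H[1,1]);R=np.array([[np.cos(a),-np.sin(a)],[np.sin(a),np.cos(a)]])
print(mw,np.degrees(a),(W-mw-B@R.T)*1000)
print('seat',mw+R@[0,-.02],'pad',mw+R@[.04,-.02])
print('pad seen',onplane(p,np.array([332,455])/4+[180,110],.054,P),'tab',onplane(p,np.array([334,353])/4+[180,110],.082,P))
print('top of relay corners y', [onplane(p,np.array(q)/4.+[180,110],.082,P) for q in ([290,330],[375,330],[290,258],[375,258])])
t=robot.camera_params('top')
im=cv2.imread('pics/top0.png')
for q in([438,210],):print('pad top',onplane(t,np.array([446,211])/5.+[270,190],.054),'tab top',onplane(t,np.array([433,300])/5.+[270,190],.082))
E
```

```text
[ 0.4947 -0.1329] -18.518510074428825 [[-0.5445  0.0786]
 [-0.7722  0.6278]
 [ 1.0992  0.8386]
 [ 0.2176 -1.545 ]]
seat [ 0.4883 -0.1518] pad [ 0.5263 -0.1645]
pad seen [ 0.5256 -0.1647  0.054 ] tab [ 0.4887 -0.1522  0.082 ]
top of relay corners y [array([ 0.4797, -0.1604,  0.082 ]), array([ 0.4864, -0.1409,  0.082 ]), array([ 0.4628, -0.1545,  0.082 ]), array([ 0.4693, -0.1354,  0.082 ])]
pad top [ 0.5269 -0.1683  0.054 ] tab top [ 0.4893 -0.156   0.082 ]
```

The wrist crop shows the orange pad centred at (263,224) and the relay tab at (263,198). The top and wrist views put the board 4 mm apart in y, so I average them. Next I move above the pad with the fingers closed.

Call:
servo_tool(
  series=[
    [0,0,0,20,-5,-20,0],
    [0,0,0,40,-10,-40,0],
    [0,0,0,60,-15,-60,0],
    [0,0,0,67,-17,-90,0],
    [0,0,0,67,-17,-116,0],
    [0,0,0,67,-17,-121,0],
    [0,0,0,67,-17,-121,0],
  ],
  force=40,
)

```text
clock: 2.62
ee_pos: [0.5297, -0.163, 0.0733]
orientation: [[0.317, 0.948, -0.005], [0.948, -0.317, 0.003], [0.001, -0.006, -1.0]]
contact_force: [0.3, 0.6, -0.0]
finger_gap: -0.003
```

```bash
python3 - <<'E'
from rig import robot
from h import *
o=robot.get_obs();im=robot.capture('wrist');cv2.imwrite('pics/w2.png',im)
im=robot.capture('scene');cv2.imwrite('pics/s2.png',cv2.resize(im[150:280,110:270],None,fx=5,fy=4.6,interpolation=cv2.INTER_CUBIC))
print(o['clock'],o['ee_pos'],o['contact_force'],o['finger_gap'])
E
```

```text
2.6167 [ 0.5297 -0.163   0.0733] [ 0.2917  0.6071 -0.01  ] -0.002694653224572325
```

View pics/w2.png

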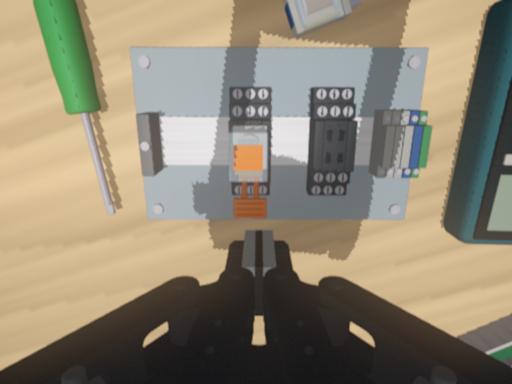

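View pics/s2.png

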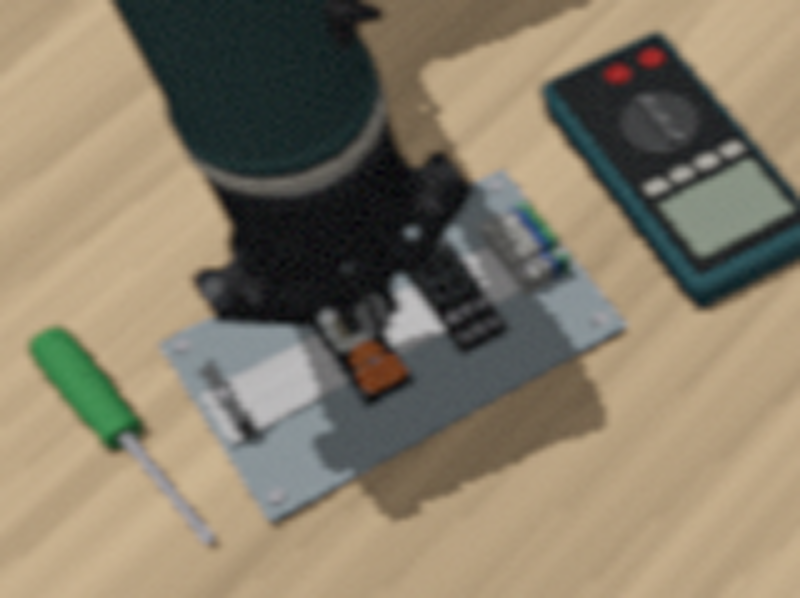

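```bash
python3 - <<'E'
from rig import robot
from h import *
o=robot.get_obs();print(o['clock'],o['ee_pos'],o['finger_gap'])
im=cv2.imread('pics/w2.png')
p=robot.camera_params('wrist')
o2=dict(o);o2['ee_pos']=[0.5297,-.163,.0733]
P=wristpose(p,o2); print(proj(p,o2['ee_pos'],P))
P2=wristpose(p,o)
for X in (P,P2):
  print('pad',onplane(p,[250.5,206],.054,X),'tab',onplane(p,[248.5,158],.082,X))
  print([onplane(p,q,.012,X) for q in ([131,47],[427,47],[406,219],[149,219])])
E
```

```text
2.7167 [ 0.5321 -0.1647  0.076 ] 0.002481588742544188
[258.1768 221.1989]
pad [ 0.5255 -0.167   0.054 ] tab [ 0.4895 -0.155   0.082 ]
[array([ 0.402 , -0.2135,  0.012 ]), array([ 0.4676, -0.0183,  0.012 ]), array([ 0.5907, -0.0566,  0.012 ]), array([ 0.5241, -0.2549,  0.012 ])]
pad [ 0.5289 -0.1691  0.054 ] tab [ 0.4924 -0.157   0.082 ]
[array([ 0.4039, -0.216 ,  0.012 ]), array([ 0.4702, -0.0186,  0.012 ]), array([ 0.5946, -0.0574,  0.012 ]), array([ 0.5273, -0.258 ,  0.012 ])]
```

Call:
servo_tool(
  series=[
    [0,0,0,0,0,0,0],
    [0,0,0,0,0,0,0],
  ],
)

```text
clock: 2.88
ee_pos: [0.533, -0.166, 0.0769]
orientation: [[0.319, 0.948, 0.003], [0.948, -0.319, -0.001], [-0.0, 0.003, -1.0]]
contact_force: [-0.2, 0.7, 0.1]
finger_gap: 0.006
```

```bash
python3 - <<'E'
from rig import robot
from h import *
o=robot.get_obs();im=robot.capture('wrist');cv2.imwrite('pics/w3.png',im)
p=robot.camera_params('wrist');P=wristpose(p,o)
print(o['ee_pos'],proj(p,o['ee_pos'],P))
from meas import blobs
for s,c in blobs(im,p,P):print(s,c,onplane(p,c,.054,P),onplane(p,c,.082,P))
cv2.imwrite('pics/w3c.png',cv2.resize(im[40:240,120:440],None,fx=2.5,fy=2.5,interpolation=cv2.INTER_CUBIC))
E
```

```text
[ 0.533  -0.166   0.0769] [258.1784 221.2004]
[238 138  27  23 597] [251.062  148.5846] [ 0.4934 -0.1574  0.054 ] [ 0.4889 -0.1552  0.082 ]
[237 174  31  35 682] [252.4707 195.9428] [ 0.5238 -0.1669  0.054 ] [ 0.5151 -0.1634  0.082 ]
```

View pics/w3c.png

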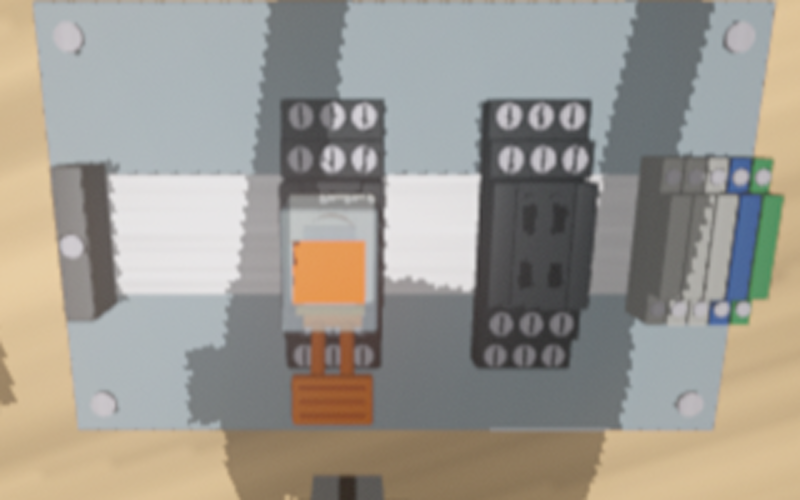

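```bash
python3 - <<'E'
import cv2
im=cv2.imread('pics/w3.png')
c=im[180:330,180:340].astype(float)*2; c=c.clip(0,255).astype('uint8')
cv2.imwrite('pics/w3d.png',cv2.resize(c,None,fx=4,fy=4,interpolation=cv2.INTER_CUBIC))
E
```

```text
(no output)
```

View pics/w3d.png

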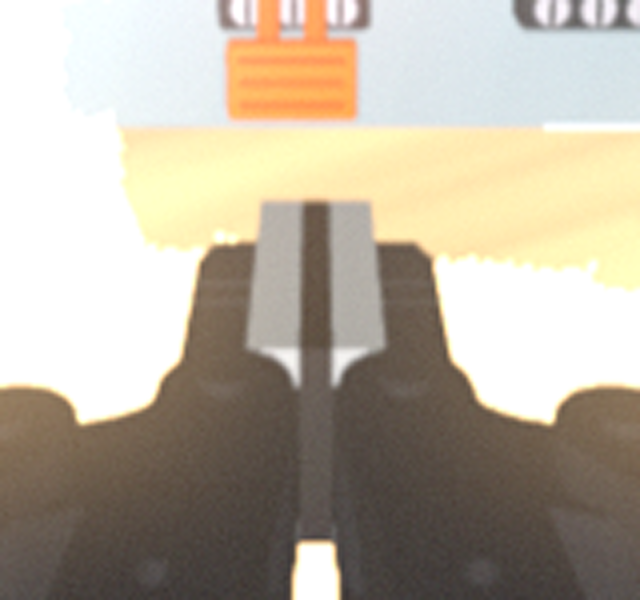

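```bash
python3 - <<'E'
from rig import robot
from h import *
o=robot.get_obs();p=robot.camera_params('scene');im=robot.capture('scene')
R=np.array(o['orientation']);t=np.array(o['ee_pos'])
big=cv2.resize(im[170:290,130:260],None,fx=6,fy=5,interpolation=cv2.INTER_CUBIC)
big=(big.astype(float)*1.8).clip(0,255).astype('uint8')
for s,c in((0,(0,0,255)),(-.0187,(0,255,0)),(-.036,(255,0,0)),(-.073,(255,255,0))):
  q=proj(p,t+R[:,2]*s);print(s,q)
  cv2.circle(big,(int((q[0]-130+.5)*6),int((q[1]-170+.5)*5)),5,c,1)
cv2.imwrite('pics/s4.png',big)
E
```

```text
0 [186.5365 226.529 ]
-0.0187 [185.1415 223.0326]
-0.036 [183.8048 219.6824]
-0.073 [180.7861 212.1163]
```

View pics/s4.png

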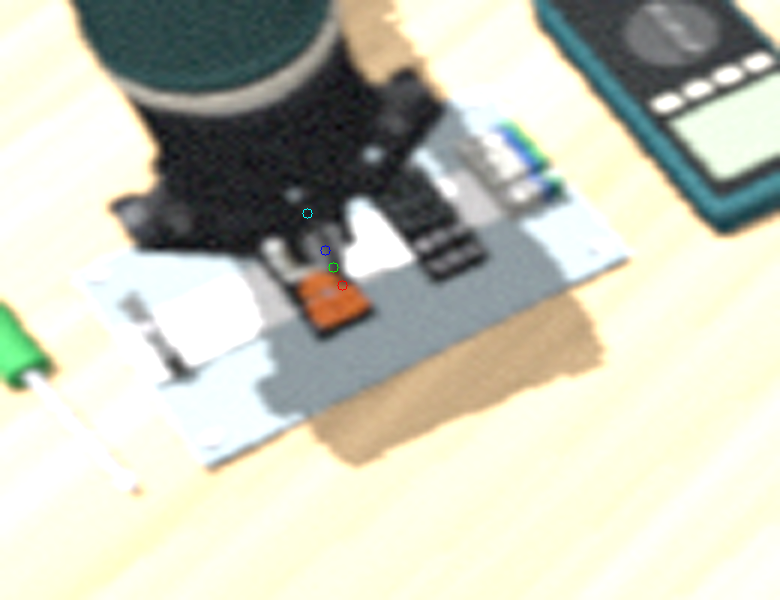

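The scene view shows the finger ends about 30 mm above where the stated TCP should be, and the wrist view agrees. A slow descent with force sensing will settle it.

Call:
servo_tool(
  series=[
    [0,0,0,1,-3,-6,0],
    [0,0,0,1,-3,-12,0],
    [0,0,0,1,-3,-16,0],
    [0,0,0,1,-3,-18,0],
    [0,0,0,1,-3,-20,0],
    [0,0,0,1,-3,-20,0],
    [0,0,0,1,-3,-20,0],
  ],
)

```text
clock: 3.57
ee_pos: [0.5328, -0.1687, 0.0548]
orientation: [[0.319, 0.948, -0.001], [0.948, -0.319, 0.0], [-0.0, -0.001, -1.0]]
contact_force: [0.1, -0.4, 0.4]
finger_gap: 0.003
```

```bash
cat > look.py <<'E'
import sys
from rig import robot
from h import *
from meas import blobs
n=sys.argv[1]
o=robot.get_obs();im=robot.capture('wrist')
p=robot.camera_params('wrist');P=wristpose(p,o)
print(o['clock'],o['ee_pos'],o['contact_force'],o['finger_gap']);print(o['orientation'])
for s,c in blobs(im,p,P):print(s,c,onplane(p,c,.054,P),onplane(p,c,.082,P))
cv2.imwrite(f'pics/{n}.png',cv2.resize(im,(768,576),interpolation=cv2.INTER_CUBIC))
im=robot.capture('scene')
cv2.imwrite(f'pics/{n}s.png',cv2.resize(im[170:290,130:260],None,fx=6,fy=5,interpolation=cv2.INTER_CUBIC))
E
python3 look.py a1
```

```text
3.5667 [ 0.5328 -0.1687  0.0548] [ 0.0814 -0.4114  0.3758] 0.002772384973640499
[[ 0.3191  0.9477 -0.0005]
 [ 0.9477 -0.3191  0.0001]
 [-0.     -0.0005 -1.    ]]
[241 142  31  27 780] [255.7449 154.8526] [ 0.4939 -0.157   0.054 ] [ 0.4889 -0.1551  0.082 ]
[239 184  35  38 863] [256.3187 207.3546] [ 0.5243 -0.167   0.054 ] [ 0.5145 -0.1635  0.082 ]
```

View pics/a1.png

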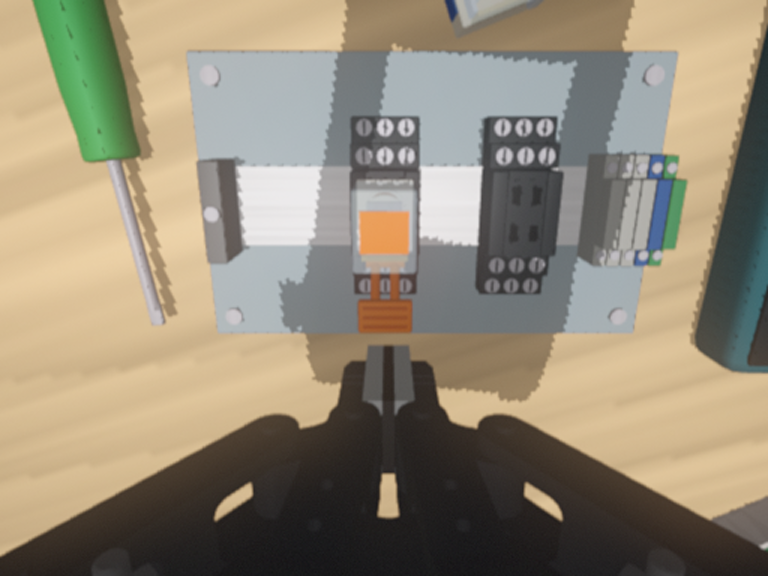

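View pics/a1s.png

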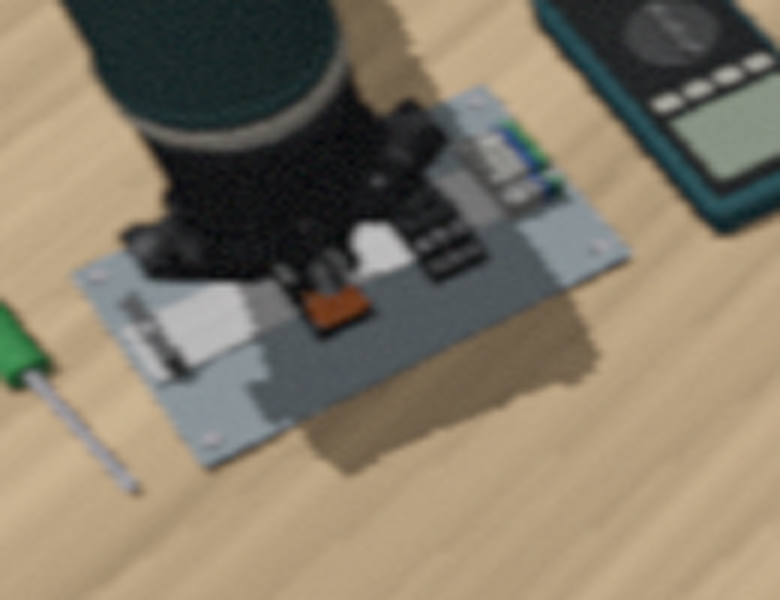

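```bash
python3 - <<'E'
from rig import robot
from h import *
o=robot.get_obs();p=robot.camera_params('scene');w=robot.camera_params('wrist')
R=np.array(o['orientation']);t=np.array(o['ee_pos']);P=wristpose(w,o)
for n,v in (('A near',(0,-.011,-.035)),('A far',(0,.011,-.035)),('B near',(0,.005,0)),('B far',(0,.027,0)),('A27',(0,-.007,-.027)),('A far',(0,.015,-.027))):
  q=proj(p,t+R@v);print(n,(q-[130,170]+.5)*[6,5],proj(w,t+R@v,P)*1.5)
print('pad',[ (proj(p,np.array([.527,-.1677,.054])+R@[b,a,0])-[130,170]+.5)*[6,5] for a in(-.007,.007) for b in (-.011,.011)])
E
```

```text
A near [318.7567 260.0622] [387.1336 342.4827]
A far [345.0358 294.2422] [387.1884 401.9989]
B near [352.9926 316.3027] [387.2769 343.1763]
B far [378.9682 350.214 ] [387.3167 391.2706]
A27 [327.1418 273.6991] [387.173  343.5834]
A far [353.3608 307.8308] [387.2236 399.9678]
pad [array([306.8934, 302.2764]), array([354.0909, 279.5383]), array([322.9509, 323.5523]), array([370.3469, 300.5035])]
```

```bash
python3 - <<'E'
import cv2,numpy as np
im=cv2.imread('pics/a1s.png')[200:360,220:440]
cv2.imwrite('pics/a1sz.png',cv2.resize((im*2.2).clip(0,255).astype('uint8'),None,fx=3.5,fy=3.5,interpolation=cv2.INTER_CUBIC))
E
```

```text
(no output)
```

View pics/a1sz.png

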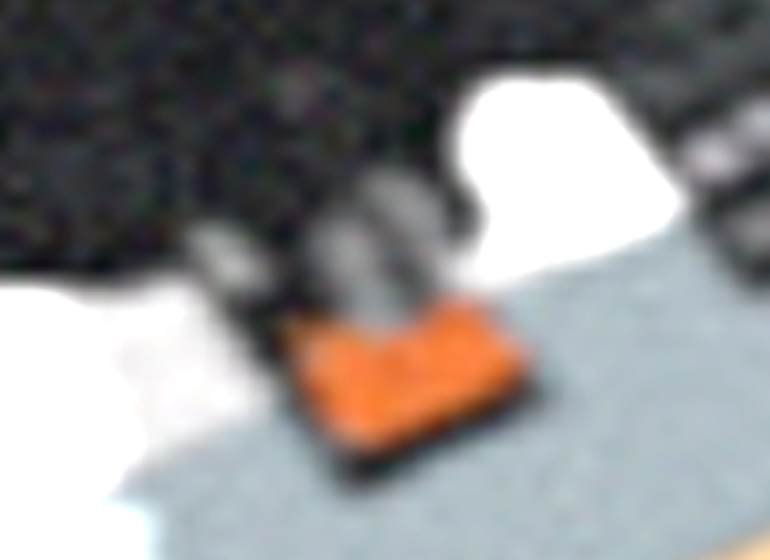

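Hypothesis confirmed. In the scene zoom, the finger's end edge is near (185,228), which fits fingertips about 35 mm behind the reported TCP. I expect to touch the pad at a TCP height of about 0.02, and keep descending slowly.

Call:
servo_tool(
  series=[
    [0,0,0,1,-1,-3,0],
    [0,0,0,1,-1,-6,0],
    [0,0,0,1,-1,-9,0],
    [0,0,0,1,-1,-12,0],
    [0,0,0,1,-1,-15,0],
    [0,0,0,1,-1,-18,0],
    [0,0,0,1,-1,-21,0],
    [0,0,0,1,-1,-24,0],
  ],
)

```text
clock: 4.33
ee_pos: [0.5339, -0.1698, 0.0307]
orientation: [[0.319, 0.948, -0.0], [0.948, -0.319, -0.0], [-0.0, -0.0, -1.0]]
contact_force: [0.5, 0.3, -0.6]
finger_gap: -0.001
```

Call:
servo_tool(
  series=[
    [0,0,0,0,0,-1,0],
    [0,0,0,0,0,-2,0],
    [0,0,0,0,0,-3,0],
    [0,0,0,0,0,-3,0],
  ],
)

```text
clock: 4.67
ee_pos: [0.534, -0.1697, 0.028]
orientation: [[0.319, 0.948, -0.0], [0.948, -0.319, -0.0], [-0.0, -0.0, -1.0]]
contact_force: [-0.5, -0.1, -0.1]
finger_gap: -0.001
```

```bash
python3 look.py a2
```

```text
4.6667 [ 0.534  -0.1697  0.028 ] [-0.5411 -0.1006 -0.0786] -0.00057781897001953
[[ 0.3191  0.9477 -0.0001]
 [ 0.9477 -0.3191 -0.0001]
 [-0.0001 -0.0001 -1.    ]]
[ 238  149   38   32 1168] [256.9452 164.3656] [ 0.4949 -0.1572  0.054 ] [ 0.489 -0.155  0.082]
[237 198  41  41 890] [256.8348 219.6292] [ 0.5225 -0.1666  0.054 ] [ 0.5115 -0.1627  0.082 ]
```

View pics/a2.png

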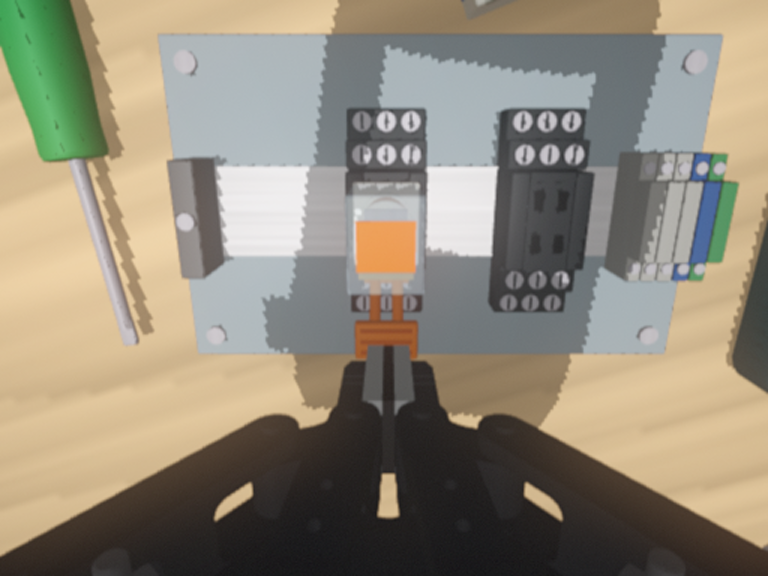

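Call:
servo_tool(
  series=[
    [0,0,0,0,0,-1,0],
    [0,0,0,0,0,-2,0],
    [0,0,0,0,0,-3,0],
    [0,0,0,0,0,-4,0],
    [0,0,0,0,0,-5,0],
    [0,0,0,0,0,-5,0],
  ],
)

```text
clock: 5.27
ee_pos: [0.5337, -0.1697, 0.0228]
orientation: [[0.319, 0.948, -0.001], [0.948, -0.319, 0.0], [-0.0, -0.001, -1.0]]
contact_force: [-0.2, -0.4, -1.3]
finger_gap: -0.002
```

Call:
servo_tool(
  series=[
    [0,0,0,0,0,-1,0],
    [0,0,0,0,0,-2,0],
    [0,0,0,0,0,-3,0],
    [0,0,0,0,0,-3,0],
  ],
)

```text
clock: 5.6
ee_pos: [0.5338, -0.1697, 0.0199]
orientation: [[0.319, 0.948, -0.0], [0.948, -0.319, 0.0], [-0.0, -0.0, -1.0]]
contact_force: [0.3, -0.9, 0.9]
finger_gap: 0.004
```

Call:
servo_tool(
  series=[
    [0,0,0,0,0,-1,0],
    [0,0,0,0,0,-2,0],
    [0,0,0,0,0,-2,0],
  ],
)

```text
clock: 5.85
ee_pos: [0.5345, -0.17, 0.0182]
orientation: [[0.319, 0.948, 0.001], [0.948, -0.319, -0.0], [-0.0, 0.001, -1.0]]
contact_force: [0.7, -0.2, 1.9]
finger_gap: 0.003
```

Call:
servo_tool(
  series=[
    [0,0,0,0,0,-1,0],
    [0,0,0,0.5,0,-2,0],
    [0,0,0,0.5,0,-2,0],
  ],
)

```text
clock: 6.1
ee_pos: [0.5354, -0.1703, 0.0165]
orientation: [[0.319, 0.948, 0.002], [0.948, -0.319, -0.001], [-0.0, 0.002, -1.0]]
contact_force: [1.6, -1.5, 4.6]
finger_gap: 0.0
```

Call:
servo_tool(
  series=[
    [0,0,0,0.5,0,-1,0],
    [0,0,0,1,0,-2,0],
    [0,0,0,1,0,-2,0],
  ],
)

```text
clock: 6.35
ee_pos: [0.5365, -0.1705, 0.0145]
orientation: [[0.319, 0.948, 0.002], [0.948, -0.319, -0.001], [-0.001, 0.002, -1.0]]
contact_force: [0.9, -1.2, 4.5]
finger_gap: 0.001
```

```bash
python3 look.py a3
```

```text
6.35 [ 0.5365 -0.1705  0.0145] [ 0.9068 -1.2378  4.4799] 0.0011030007823299764
[[ 0.3189  0.9478  0.0017]
 [ 0.9478 -0.3189 -0.0014]
 [-0.0008  0.0021 -1.    ]]
[235 143  43  37 697] [266.2209 161.7561] [ 0.4947 -0.1526  0.054 ] [ 0.4887 -0.1513  0.082 ]
[236 199  43  42 780] [256.1333 221.3026] [ 0.5204 -0.1661  0.054 ] [ 0.5092 -0.162   0.082 ]
```

View pics/a3.png

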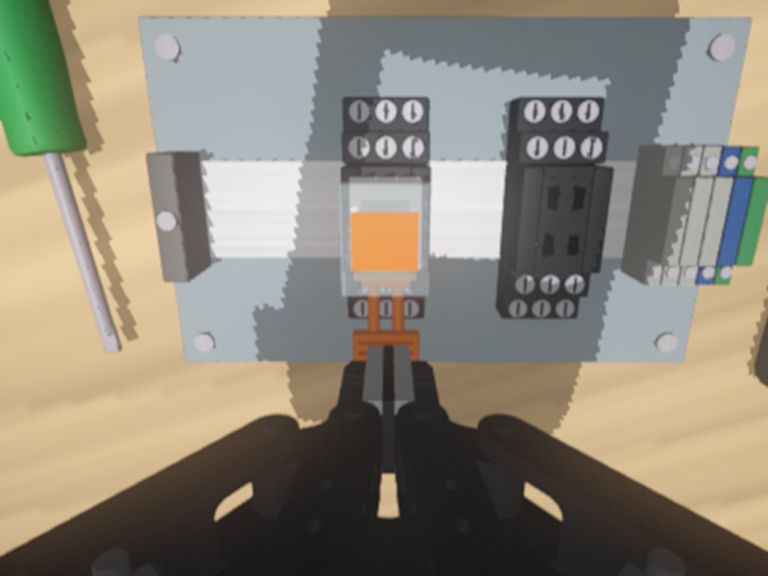

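Call:
servo_tool(
  series=[
    [0,0,0,0.5,0,-1,0],
    [0,0,0,1,-0.3,-2,0],
    [0,0,0,1,-0.3,-2,0],
  ],
)

```text
clock: 6.7
ee_pos: [0.5372, -0.1707, 0.0123]
orientation: [[0.319, 0.948, 0.001], [0.948, -0.319, -0.001], [-0.001, 0.002, -1.0]]
contact_force: [1.0, -2.8, 5.6]
finger_gap: 0.001
```

Call:
servo_tool(
  series=[
    [0,0,0,0.5,0,-1,0],
    [0,0,0,1,-0.3,-1.5,0],
    [0,0,0,1,-0.3,-1.5,0],
  ],
)

```text
clock: 6.95
ee_pos: [0.5377, -0.1709, 0.0108]
orientation: [[0.319, 0.948, 0.0], [0.948, -0.319, -0.001], [-0.001, 0.001, -1.0]]
contact_force: [0.8, -2.6, 5.5]
finger_gap: -0.0
```

Call:
servo_tool(
  series=[
    [0,0,0,0.2,0,-0.5,0],
    [0,0,0,0.5,0,-1,0],
    [0,0,0,0.5,0,-1,0],
  ],
)

```text
clock: 7.2
ee_pos: [0.538, -0.171, 0.0097]
orientation: [[0.319, 0.948, 0.0], [0.948, -0.319, -0.001], [-0.001, 0.0, -1.0]]
contact_force: [-0.5, -3.8, 6.7]
finger_gap: 0.003
```

Call:
servo_tool(
  series=[
    [0,0,0,0.2,0,-0.5,0],
    [0,0,0,0.5,0,-1,0],
    [0,0,0,0.5,0,-1,0],
  ],
)

```text
clock: 7.45
ee_pos: [0.5381, -0.171, 0.0093]
orientation: [[0.319, 0.948, -0.001], [0.948, -0.319, -0.001], [-0.001, -0.0, -1.0]]
contact_force: [-2.8, -2.8, 12.8]
finger_gap: -0.003
```

Call:
servo_tool(
  series=[
    [0,0,0,0,0,-0.5,0],
    [0,0,0,0,0,-1,0],
    [0,0,0,0,0,-1,0],
  ],
)

```text
clock: 7.7
ee_pos: [0.5382, -0.171, 0.009]
orientation: [[0.319, 0.948, -0.0], [0.948, -0.319, -0.001], [-0.001, 0.0, -1.0]]
contact_force: [-4.1, -2.3, 19.1]
finger_gap: 0.001
```

```bash
python3 look.py a4
```

```text
7.7 [ 0.5382 -0.171   0.009 ] [-4.0643 -2.31   19.1026] 0.000903860797249106
[[ 0.3186  0.9479 -0.0002]
 [ 0.9479 -0.3186 -0.0012]
 [-0.0012  0.0002 -1.    ]]
[259 134  20  40 412] [270.8811 153.2864] [ 0.4925 -0.1498  0.054 ] [ 0.4872 -0.1492  0.082 ]
[235 195  44  46 807] [255.8067 219.3978] [ 0.5191 -0.1656  0.054 ] [ 0.5081 -0.1616  0.082 ]
```

View pics/a4.png

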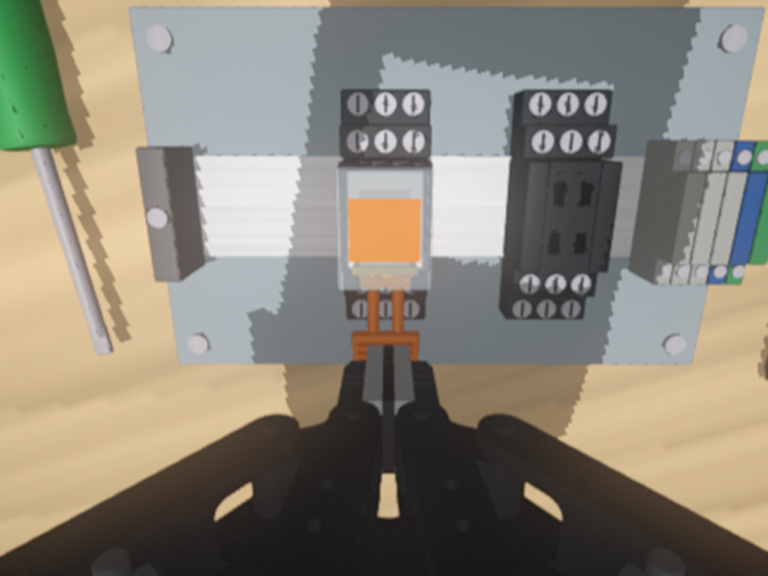

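View pics/a4s.png

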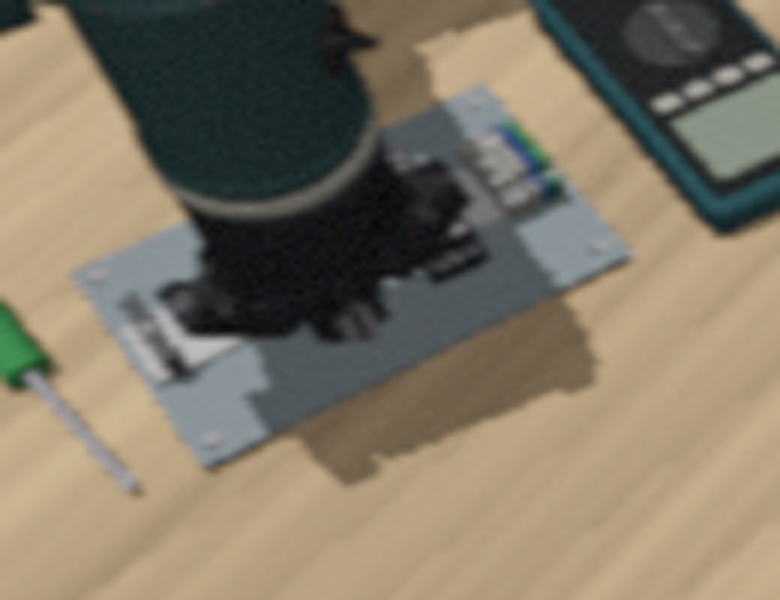

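The lever is down: the force jumped to 19 N at TCP z 0.009, after about 9.5 mm of travel. The picture shows the relay tilted, with its tab at (256,153). Next I lift off and move over the relay.

Call:
servo_tool(
  series=[
    [0,0,0,0,0,6,0],
    [0,0,0,0,0,16,0],
    [0,0,0,0,0,40,0],
    [0,0,0,-5,2,70,0],
    [0,0,0,-35,10,80,46],
    [0,0,0,-52,17,80,46],
    [0,0,0,-52,17,80,46],
    [0,0,0,-52,17,80,46],
  ],
)

```text
clock: 8.47
ee_pos: [0.4847, -0.1522, 0.0875]
orientation: [[0.319, 0.948, -0.002], [0.948, -0.319, 0.001], [0.001, -0.002, -1.0]]
contact_force: [1.0, 0.4, 0.2]
finger_gap: 0.537
```

```bash
python3 look.py a5
```

```text
8.4667 [ 0.4847 -0.1522  0.0875] [0.9904 0.3964 0.1675] 0.5374052893985386
[[ 0.3192  0.9477 -0.0018]
 [ 0.9477 -0.3192  0.0012]
 [ 0.0005 -0.0021 -1.    ]]
[245 212  23  18 414] [256.  220.5] [ 0.497  -0.1581  0.054 ] [ 0.4861 -0.1541  0.082 ]
[250 243   3   7  20] [250.95 245.85] [ 0.515  -0.1681  0.054 ] [ 0.5016 -0.1628  0.082 ]
[243 242  27  25 419] [256.3031 257.5752] [ 0.5254 -0.1675  0.054 ] [ 0.5106 -0.1623  0.082 ]
```

View pics/a5.png

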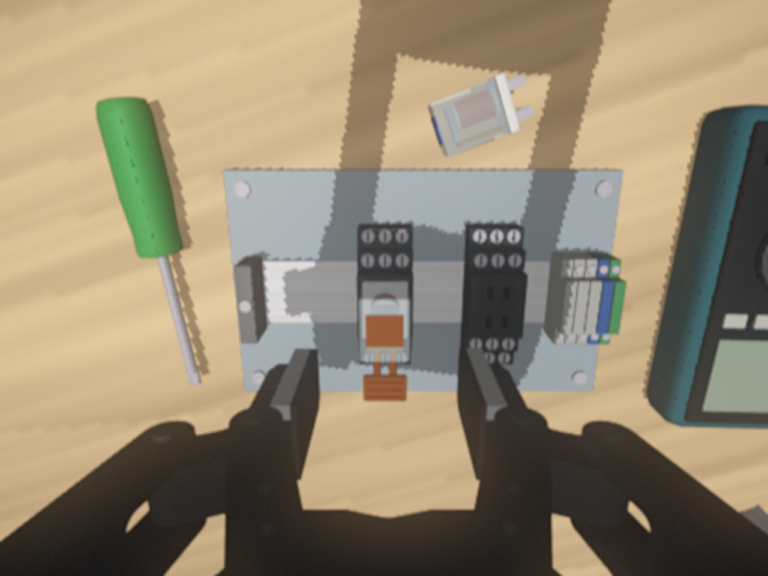

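View pics/a5s.png

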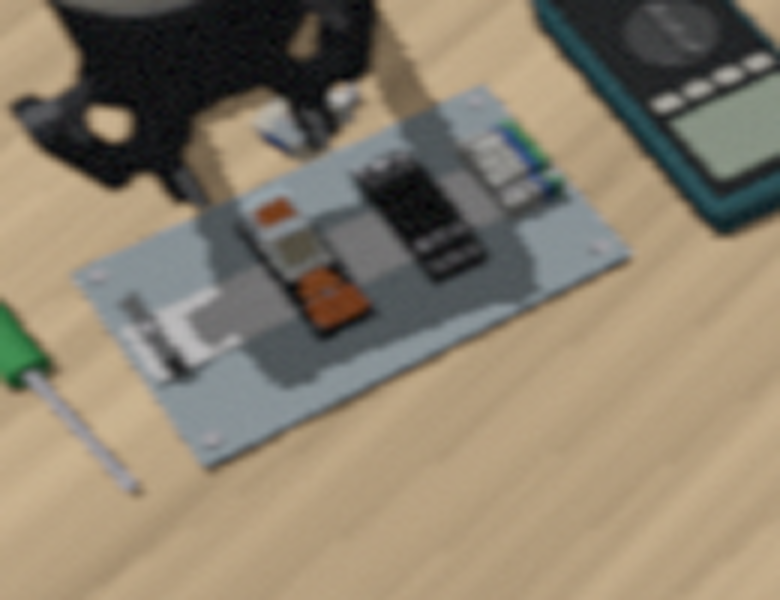

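The relay now sits tilted by about 5–6°. Its tab moved 3 mm toward −x, and the board has not moved. I settle above it at −6° tilt and read the pose.

Call:
servo_tool(
  series=[
    [-0.017,-0.05,0,3,-1,-10,46],
    [-0.033,-0.099,0,5.5,-1.5,-20,46],
    [-0.033,-0.099,0,5.5,-1.5,-25,46],
    [-0.033,-0.099,0,5.5,-1.5,-25,46],
    [-0.033,-0.099,0,5.5,-1.5,-25,46],
  ],
)

```text
clock: 8.98
ee_pos: [0.4925, -0.1551, 0.0623]
orientation: [[0.319, 0.943, 0.097], [0.948, -0.318, -0.032], [0.0, 0.103, -0.995]]
contact_force: [0.3, 0.4, 0.6]
finger_gap: 0.54
```

```bash
python3 look.py a6
```

```text
8.9833 [ 0.4925 -0.1551  0.0623] [0.2907 0.3778 0.5818] 0.540181740611335
[[ 0.3192  0.9427  0.0974]
 [ 0.9477 -0.3176 -0.0325]
 [ 0.0003  0.1027 -0.9947]]
[254 218  16  21 104] [265.3365 229.6827] [ 0.5041 -0.1542  0.054 ] [ 0.4884 -0.1497  0.082 ]
[241 251  32  19 528] [256.4186 260.8106] [ 0.5251 -0.1674  0.054 ] [ 0.506  -0.1608  0.082 ]
```

View pics/a6.png

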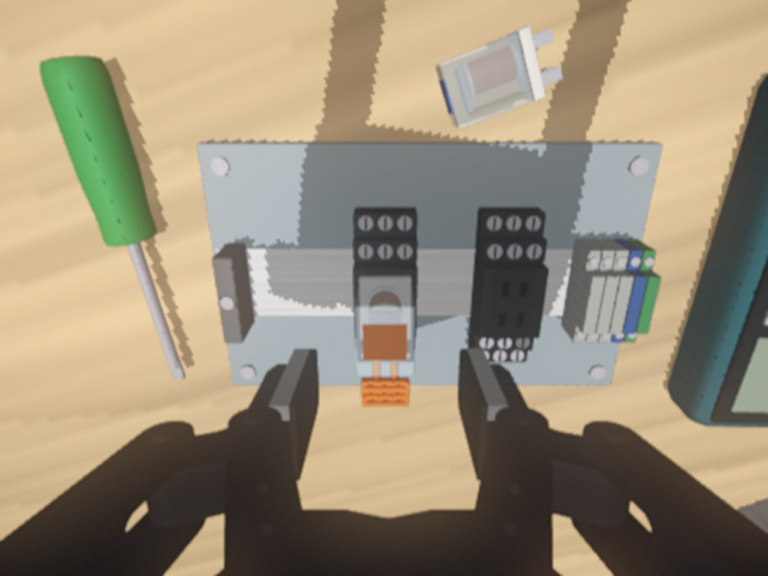

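View pics/a6s.png

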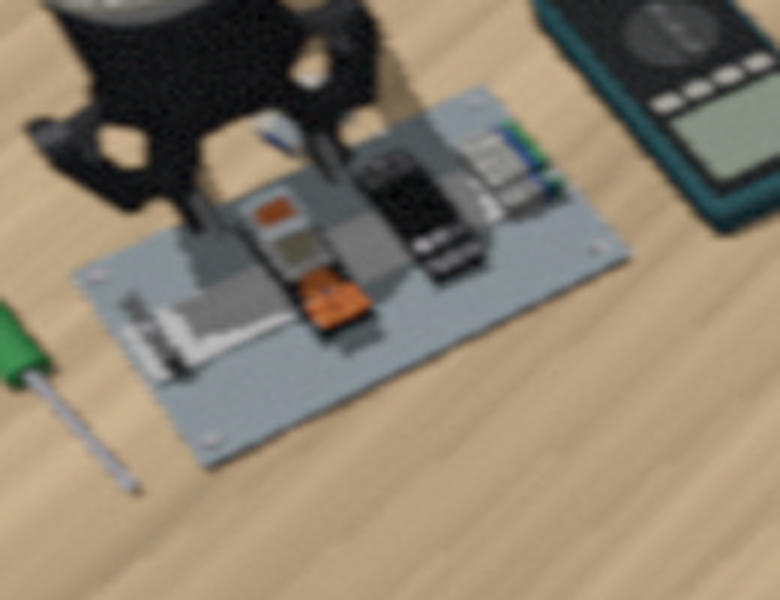

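Call:
servo_tool(
  series=[
    [0,0,0,-0.5,-1.2,-8,46],
    [0,0,0,-0.5,-1.2,-16,46],
    [0,0,0,-0.5,-1.2,-24,46],
    [0,0,0,-0.5,-1.2,-32,46],
    [0,0,0,-0.5,-1.2,-38,44],
    [0,0,0,-0.5,-1.2,-42,42],
    [0,0,0,-0.5,-1.2,-42,40],
    [0,0,0,-0.5,-1.2,-42,40],
  ],
)

```text
clock: 9.75
ee_pos: [0.4912, -0.1559, 0.0202]
orientation: [[0.319, 0.943, 0.098], [0.948, -0.317, -0.033], [0.0, 0.103, -0.995]]
contact_force: [0.3, -0.3, 0.5]
finger_gap: 0.469
```

```bash
python3 look.py a7
```

```text
9.75 [ 0.4912 -0.1559  0.0202] [ 0.2589 -0.3219  0.5339] 0.4692885625420556
[[ 0.3191  0.9426  0.098 ]
 [ 0.9477 -0.3175 -0.0327]
 [ 0.0003  0.1033 -0.9946]]
[241 268  36  27 962] [258.3472 280.8721] [ 0.5075 -0.1613  0.054 ] [ 0.4859 -0.154   0.082 ]
[240 308  38  11 407] [258.3071 313.0197] [ 0.5285 -0.1684  0.054 ] [ 0.5025 -0.1597  0.082 ]
```

View pics/a7.png

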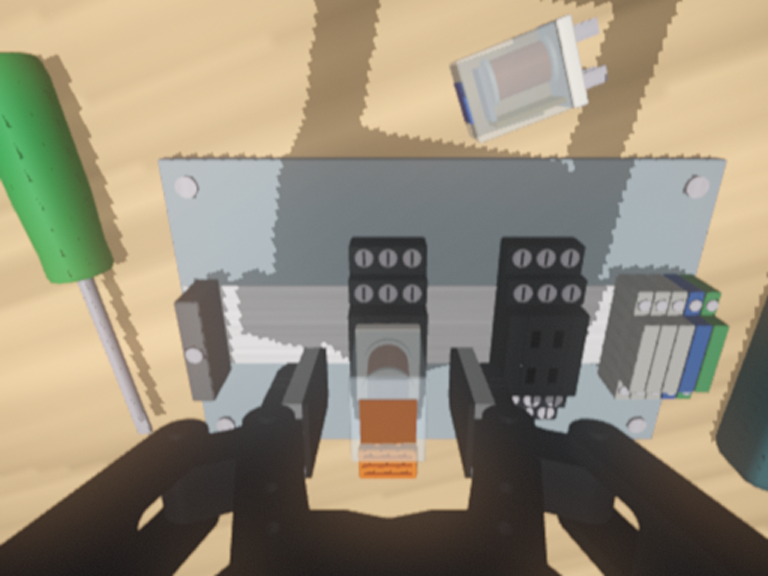

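View pics/a7s.png

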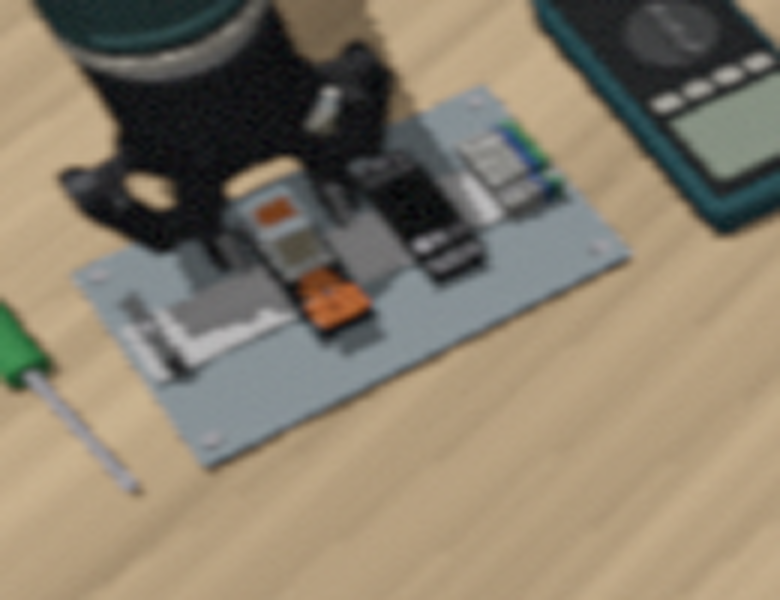

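Call:
servo_tool(
  series=[
    [0,0,0,0.4,-0.1,-2,40],
    [0,0,0,0.7,-0.2,-4,40],
    [0,0,0,0.7,-0.2,-4,30],
    [0,0,0,0.7,-0.2,-4,25],
    [0,0,0,0.7,-0.2,-4,20],
    [0,0,0,0.7,-0.2,-4,15],
    [0,0,0,0.7,-0.2,-4,10],
    [0,0,0,0.7,-0.2,-4,10],
  ],
  force=60,
)

```text
clock: 10.52
ee_pos: [0.4921, -0.1562, 0.0167]
orientation: [[0.319, 0.943, 0.099], [0.948, -0.317, -0.033], [0.0, 0.104, -0.995]]
contact_force: [-0.6, 0.2, 2.8]
finger_gap: 0.246
```

```bash
python3 look.py a8
```

```text
10.5167 [ 0.4921 -0.1562  0.0167] [-0.6481  0.2023  2.8375] 0.246015911940209
[[ 0.3191  0.9425  0.0988]
 [ 0.9477 -0.3174 -0.033 ]
 [ 0.0002  0.1042 -0.9946]]
[ 240  271   38   28 1044] [258.5354 284.3285] [ 0.5079 -0.1613  0.054 ] [ 0.4857 -0.1539  0.082 ]
[239 312  39  10 321] [258.1371 316.9626] [ 0.5288 -0.1686  0.054 ] [ 0.5022 -0.1596  0.082 ]
```

View pics/a8.png

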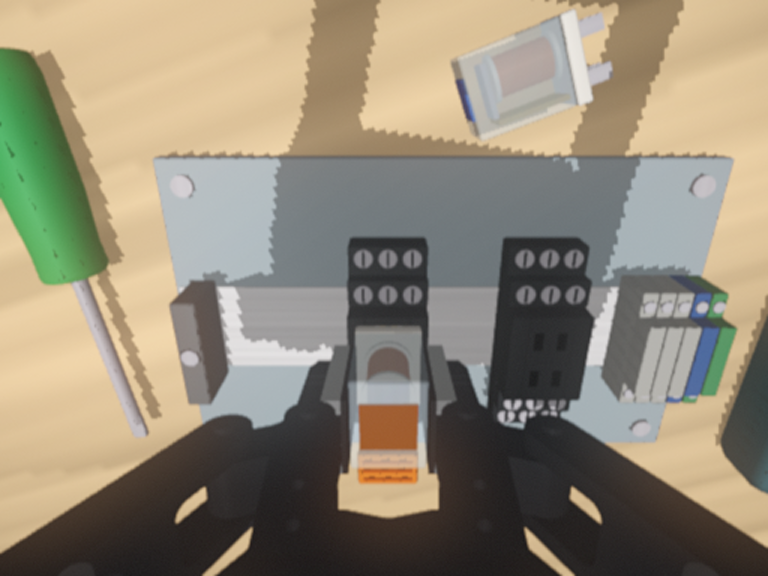

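View pics/a8s.png

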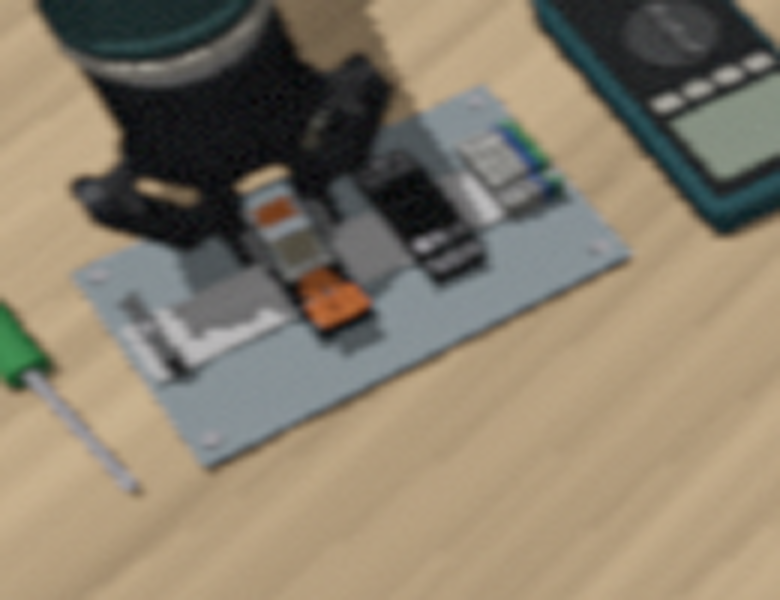

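The relay is gripped at 21 mm opening, the board hasn't moved, and forces are small. First rock: −6° to +7°, with about 1 mm of rise.

Call:
servo_tool(
  series=[
    [0.0144,0.043,0,-1.16,0.39,0.2,10],
    [0.0289,0.086,0,-2.31,0.78,0.4,10],
    [0.0433,0.129,0,-3.47,1.16,0.6,10],
    [0.0578,0.172,0,-4.62,1.55,0.8,10],
    [0.0722,0.2151,0,-5.78,1.94,1.05,10],
    [0.0722,0.2151,0,-5.78,1.94,1.05,10],
    [0.0722,0.2151,0,-5.78,1.94,1.05,10],
  ],
)

```text
clock: 11.2
ee_pos: [0.4869, -0.1546, 0.0174]
orientation: [[0.319, 0.941, -0.115], [0.948, -0.317, 0.039], [-0.0, -0.121, -0.993]]
contact_force: [0.7, -0.6, 1.7]
finger_gap: 0.245
```

```bash
python3 look.py b1
```

```text
11.2 [ 0.4869 -0.1546  0.0174] [ 0.6612 -0.6043  1.7493] 0.24489916319700786
[[ 0.3188  0.9408 -0.1152]
 [ 0.9478 -0.3165  0.0386]
 [-0.0002 -0.1215 -0.9926]]
[ 240  271   38   28 1056] [258.465  284.4176] [ 0.5084 -0.1616  0.054 ] [ 0.4949 -0.1571  0.082 ]
[238 313  42  17 706] [258.3258 320.9972] [ 0.5275 -0.1682  0.054 ] [ 0.5104 -0.1624  0.082 ]
```

View pics/b1.png

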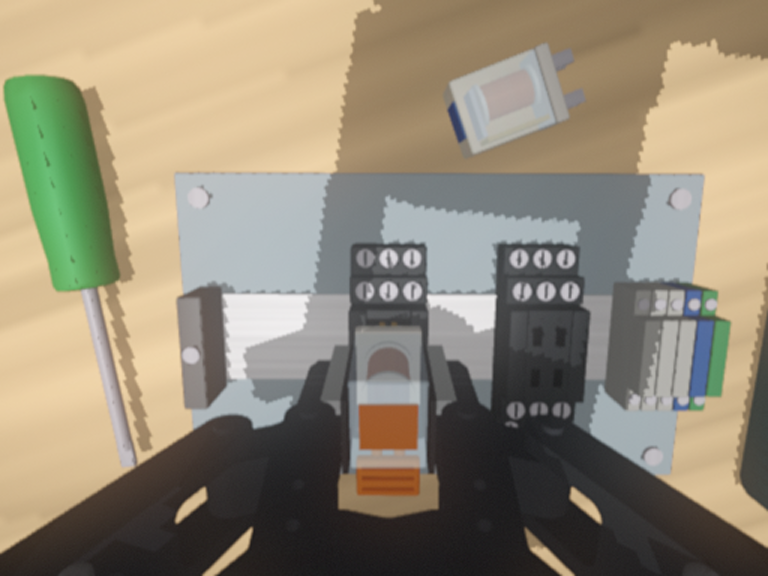

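View pics/b1s.png

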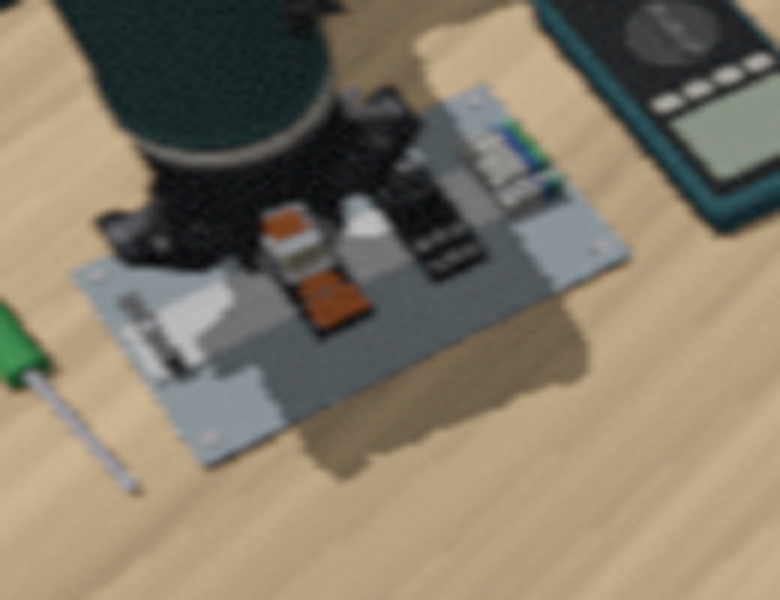

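The relay followed the tool rigidly (tab at (258,284) in both pictures), and the board stayed flat and in place. I continue rocking.

Call:
servo_tool(
  series=[
    [-0.0155,-0.0463,0,1.2,-0.4,0.2,10],
    [-0.0311,-0.0926,0,2.4,-0.81,0.4,10],
    [-0.0466,-0.139,0,3.61,-1.21,0.6,10],
    [-0.0622,-0.1853,0,4.81,-1.62,0.8,10],
    [-0.0777,-0.2316,0,6.01,-2.02,1.0,10],
    [-0.0777,-0.2316,0,6.01,-2.02,1.0,10],
    [-0.0777,-0.2316,0,6.01,-2.02,1.0,10],
  ],
)

```text
clock: 11.88
ee_pos: [0.4905, -0.1556, 0.0184]
orientation: [[0.319, 0.941, 0.113], [0.948, -0.317, -0.037], [0.001, 0.119, -0.993]]
contact_force: [-2.2, 0.1, -1.8]
finger_gap: 0.249
```

Call:
servo_tool(
  series=[
    [0.0155,0.0463,0,-1.16,0.39,0.2,10],
    [0.0311,0.0926,0,-2.31,0.78,0.4,10],
    [0.0466,0.139,0,-3.47,1.16,0.6,10],
    [0.0622,0.1853,0,-4.62,1.55,0.8,10],
    [0.0777,0.2316,0,-5.78,1.94,1.0,10],
    [0.0777,0.2316,0,-5.78,1.94,1.0,10],
    [0.0777,0.2316,0,-5.78,1.94,1.0,10],
  ],
)

```text
clock: 12.47
ee_pos: [0.4878, -0.155, 0.0193]
orientation: [[0.319, 0.941, -0.115], [0.948, -0.317, 0.038], [-0.0, -0.121, -0.993]]
contact_force: [1.2, -0.3, -3.8]
finger_gap: 0.248
```

```bash
python3 look.py b3
```

```text
12.4667 [ 0.4878 -0.155   0.0193] [ 1.235  -0.2624 -3.7718] 0.24773580095213882
[[ 0.319   0.9408 -0.1147]
 [ 0.9478 -0.3167  0.0383]
 [-0.0003 -0.1209 -0.9927]]
[ 240  271   38   28 1050] [258.5    284.3705] [ 0.5102 -0.1623  0.054 ] [ 0.4967 -0.1577  0.082 ]
[238 313  42  14 574] [258.2857 319.4547] [ 0.5287 -0.1686  0.054 ] [ 0.5118 -0.1629  0.082 ]
```

View pics/b3.png

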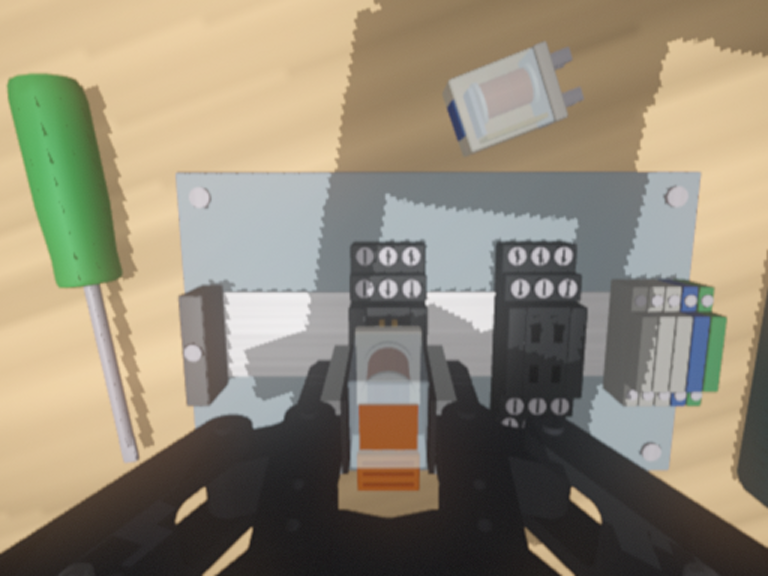

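View pics/b3s.png

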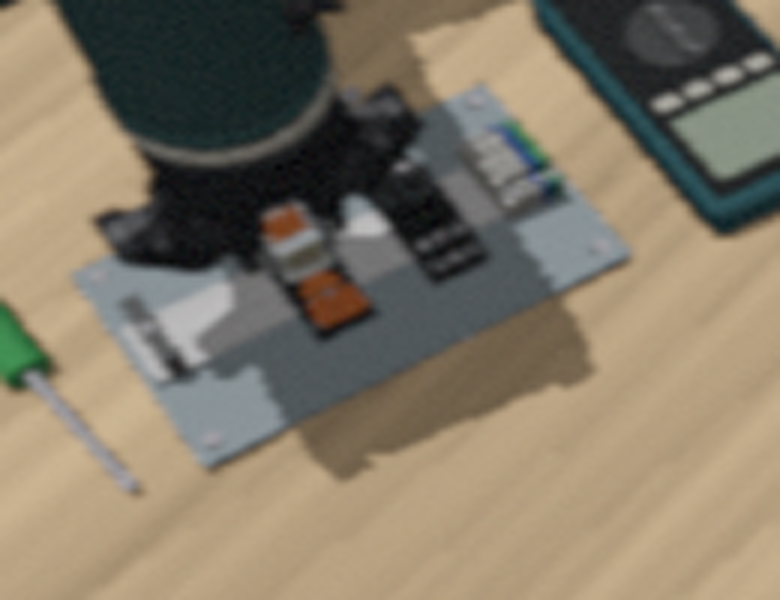

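Call:
servo_tool(
  series=[
    [-0.0155,-0.0463,0,1.11,-0.37,0.2,10],
    [-0.0311,-0.0926,0,2.22,-0.74,0.4,10],
    [-0.0466,-0.139,0,3.33,-1.12,0.6,10],
    [-0.0622,-0.1853,0,4.44,-1.49,0.8,10],
    [-0.0777,-0.2316,0,5.55,-1.86,1.0,10],
    [-0.0777,-0.2316,0,5.55,-1.86,1.0,10],
    [-0.0777,-0.2316,0,5.55,-1.86,1.0,10],
    [-0.0777,-0.2316,0,5.55,-1.86,1.0,10],
  ],
)

```text
clock: 13.23
ee_pos: [0.4906, -0.1557, 0.0206]
orientation: [[0.319, 0.941, 0.112], [0.948, -0.317, -0.037], [0.0, 0.118, -0.993]]
contact_force: [-6.3, 1.9, 7.3]
finger_gap: 0.246
```

Call:
servo_tool(
  series=[
    [0.0155,0.0463,0,-1.06,0.36,0.2,10],
    [0.0311,0.0926,0,-2.12,0.71,0.4,10],
    [0.0466,0.139,0,-3.18,1.07,0.6,10],
    [0.0622,0.1853,0,-4.25,1.42,0.8,10],
    [0.0777,0.2316,0,-5.31,1.78,1.0,10],
    [0.0777,0.2316,0,-5.31,1.78,1.0,10],
    [0.0777,0.2316,0,-5.31,1.78,1.0,10],
    [0.0777,0.2316,0,-5.31,1.78,1.0,10],
  ],
)

```text
clock: 13.9
ee_pos: [0.4884, -0.155, 0.0216]
orientation: [[0.319, 0.941, -0.112], [0.948, -0.317, 0.038], [-0.0, -0.119, -0.993]]
contact_force: [1.4, -0.7, -3.7]
finger_gap: 0.25
```

```bash
python3 look.py b5
```

```text
13.9 [ 0.4884 -0.155   0.0216] [ 1.3809 -0.7425 -3.6992] 0.24951887620607546
[[ 0.3191  0.941  -0.1125]
 [ 0.9477 -0.3168  0.0377]
 [-0.0001 -0.1186 -0.9929]]
[ 240  271   38   28 1049] [258.5176 284.3775] [ 0.5117 -0.1627  0.054 ] [ 0.4982 -0.1581  0.082 ]
[239 313  41  12 465] [258.6581 318.2086] [ 0.5299 -0.1687  0.054 ] [ 0.5131 -0.163   0.082 ]
```

View pics/b5.png

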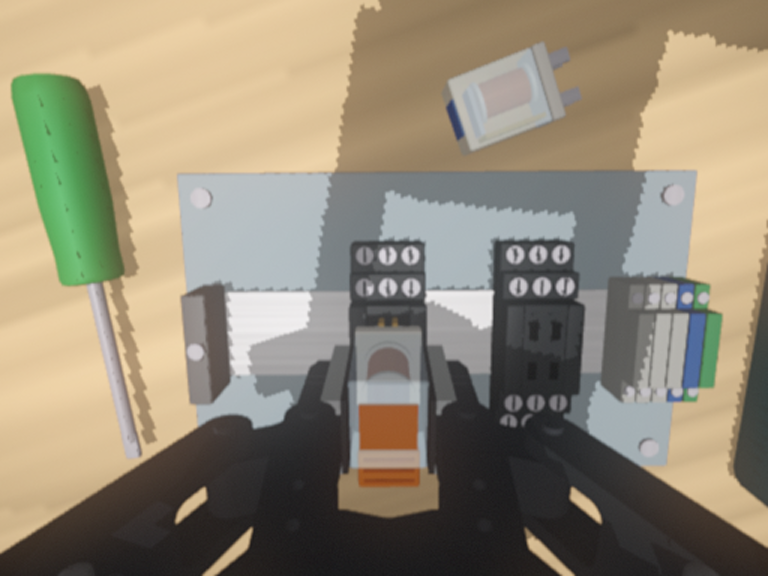

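View pics/b5s.png

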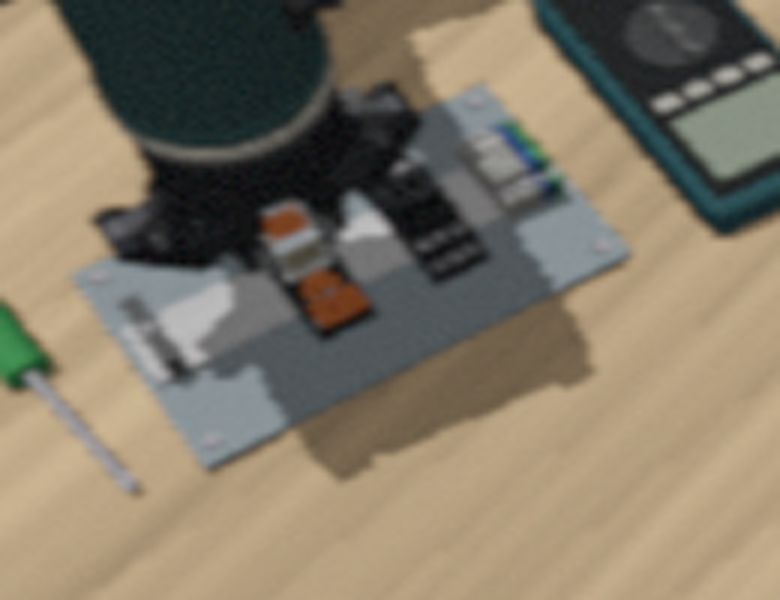

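Still rigid in the grip, and the board is in place. The lateral force suggests the natural pivot is lower than I assumed, so I reduce the sideways stroke.

Call:
servo_tool(
  series=[
    [-0.0155,-0.0463,0,0.89,-0.3,0.2,10],
    [-0.0311,-0.0926,0,1.78,-0.6,0.4,10],
    [-0.0466,-0.139,0,2.68,-0.89,0.6,10],
    [-0.0622,-0.1853,0,3.57,-1.19,0.8,10],
    [-0.0777,-0.2316,0,4.46,-1.49,1.0,10],
    [-0.0777,-0.2316,0,4.46,-1.49,1.0,10],
    [-0.0777,-0.2316,0,4.46,-1.49,1.0,10],
    [-0.0777,-0.2316,0,4.46,-1.49,1.0,10],
  ],
)

```text
clock: 14.67
ee_pos: [0.4903, -0.1556, 0.0226]
orientation: [[0.319, 0.941, 0.113], [0.948, -0.317, -0.038], [0.0, 0.119, -0.993]]
contact_force: [-1.5, 0.8, -2.0]
finger_gap: 0.248
```

Call:
servo_tool(
  series=[
    [0.0155,0.0463,0,-0.69,0.23,0.2,10],
    [0.0311,0.0926,0,-1.38,0.46,0.4,10],
    [0.0466,0.139,0,-2.07,0.7,0.6,10],
    [0.0622,0.1853,0,-2.76,0.93,0.8,10],
    [0.0777,0.2316,0,-3.45,1.16,1.0,10],
    [0.0777,0.2316,0,-3.45,1.16,1.0,10],
    [0.0777,0.2316,0,-3.45,1.16,1.0,10],
    [0.0777,0.2316,0,-3.45,1.16,1.0,10],
  ],
)

```text
clock: 15.33
ee_pos: [0.4888, -0.1552, 0.0236]
orientation: [[0.319, 0.941, -0.114], [0.948, -0.317, 0.038], [-0.0, -0.12, -0.993]]
contact_force: [-0.3, -0.3, -0.4]
finger_gap: 0.248
```

```bash
python3 look.py b7
```

```text
15.3333 [ 0.4888 -0.1552  0.0236] [-0.3476 -0.2873 -0.4281] 0.24826937261660623
[[ 0.3191  0.9409 -0.1136]
 [ 0.9477 -0.3168  0.0381]
 [-0.0001 -0.1199 -0.9928]]
[ 240  271   38   28 1052] [258.4648 284.4097] [ 0.5132 -0.1632  0.054 ] [ 0.4997 -0.1586  0.082 ]
[239 313  40   9 358] [258.5    316.9777] [ 0.5309 -0.1692  0.054 ] [ 0.5142 -0.1635  0.082 ]
```

View pics/b7.png

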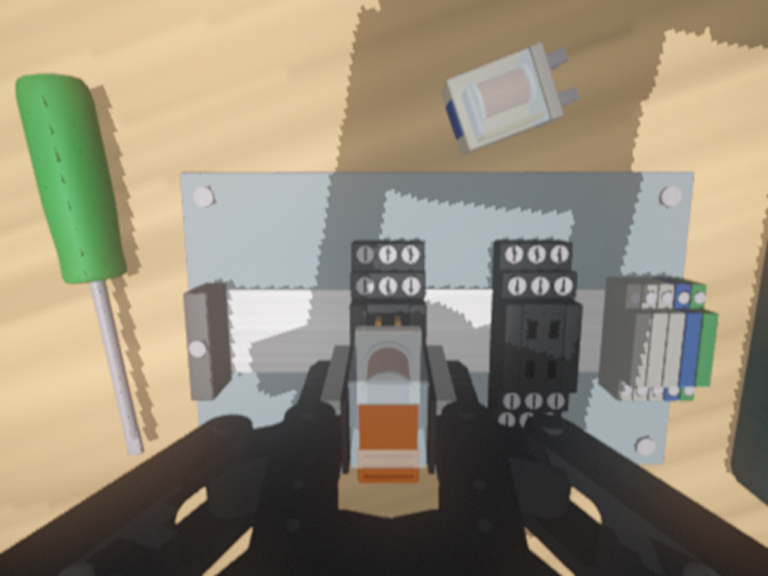

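View pics/b7s.png

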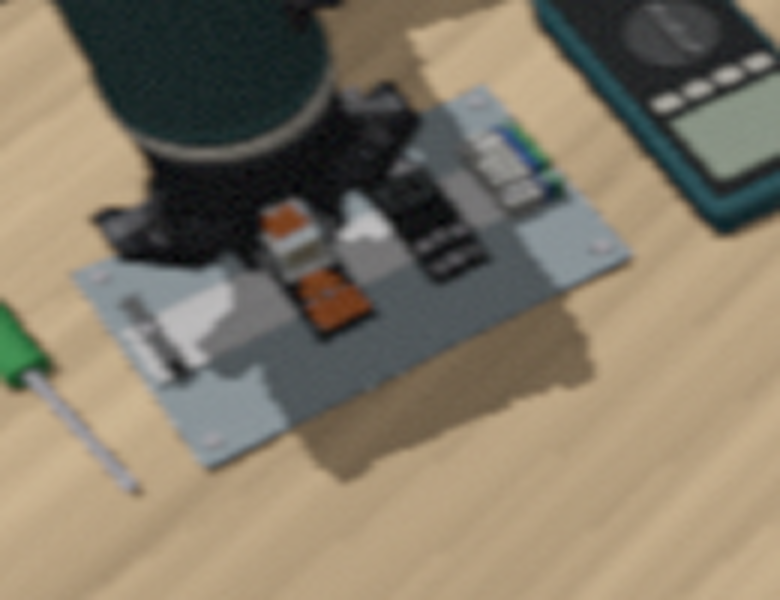

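Call:
servo_tool(
  series=[
    [-0.0155,-0.0463,0,0.64,-0.21,0.2,10],
    [-0.0311,-0.0926,0,1.28,-0.43,0.4,10],
    [-0.0466,-0.139,0,1.91,-0.64,0.6,10],
    [-0.0622,-0.1853,0,2.55,-0.86,0.8,10],
    [-0.0777,-0.2316,0,3.19,-1.07,1.0,10],
    [-0.0777,-0.2316,0,3.19,-1.07,1.0,10],
    [-0.0777,-0.2316,0,3.19,-1.07,1.0,10],
    [-0.0777,-0.2316,0,3.19,-1.07,1.0,10],
  ],
)

```text
clock: 16.1
ee_pos: [0.4912, -0.156, 0.025]
orientation: [[0.319, 0.941, 0.115], [0.948, -0.317, -0.038], [0.0, 0.121, -0.993]]
contact_force: [-2.5, 0.9, 5.4]
finger_gap: 0.251
```

Call:
servo_tool(
  series=[
    [0.0155,0.0463,0,-0.59,0.2,0.2,10],
    [0.0311,0.0926,0,-1.18,0.4,0.4,10],
    [0.0466,0.139,0,-1.76,0.59,0.6,10],
    [0.0622,0.1853,0,-2.35,0.79,0.8,10],
    [0.0777,0.2316,0,-2.94,0.99,1.0,10],
    [0.0777,0.2316,0,-2.94,0.99,1.0,10],
    [0.0777,0.2316,0,-2.94,0.99,1.0,10],
    [0.0777,0.2316,0,-2.94,0.99,1.0,10],
  ],
)

```text
clock: 16.77
ee_pos: [0.4894, -0.1554, 0.0257]
orientation: [[0.319, 0.941, -0.113], [0.948, -0.317, 0.038], [-0.0, -0.119, -0.993]]
contact_force: [0.6, -1.1, 1.0]
finger_gap: 0.25
```

Call:
servo_tool(
  series=[
    [-0.0155,-0.0463,0,0.56,-0.19,0.2,10],
    [-0.0311,-0.0926,0,1.12,-0.38,0.4,10],
    [-0.0466,-0.139,0,1.68,-0.56,0.6,10],
    [-0.0622,-0.1853,0,2.24,-0.75,0.8,10],
    [-0.0777,-0.2316,0,2.8,-0.94,1.0,10],
    [-0.0777,-0.2316,0,2.8,-0.94,1.0,10],
    [-0.0777,-0.2316,0,2.8,-0.94,1.0,10],
    [-0.0777,-0.2316,0,2.8,-0.94,1.0,10],
  ],
)

```text
clock: 17.43
ee_pos: [0.491, -0.156, 0.0268]
orientation: [[0.319, 0.941, 0.115], [0.948, -0.317, -0.038], [0.0, 0.121, -0.993]]
contact_force: [0.4, 0.3, -0.3]
finger_gap: 0.248
```

Call:
servo_tool(
  series=[
    [0.0155,0.0463,0,-0.53,0.18,0.2,10],
    [0.0311,0.0926,0,-1.06,0.36,0.4,10],
    [0.0466,0.139,0,-1.6,0.54,0.6,10],
    [0.0622,0.1853,0,-2.13,0.72,0.8,10],
    [0.0777,0.2316,0,-2.66,0.9,1.0,10],
    [0.0777,0.2316,0,-2.66,0.9,1.0,10],
    [0.0777,0.2316,0,-2.66,0.9,1.0,10],
    [0.0777,0.2316,0,-2.66,0.9,1.0,10],
  ],
)

```text
clock: 18.1
ee_pos: [0.488, -0.1548, 0.0273]
orientation: [[0.319, 0.941, -0.116], [0.948, -0.317, 0.039], [0.0, -0.122, -0.993]]
contact_force: [0.0, 0.0, -0.8]
finger_gap: 0.25
```

```bash
python3 look.py b9
```

```text
18.1 [ 0.488  -0.1548  0.0273] [ 0.0485  0.0072 -0.7853] 0.25024288820231905
[[ 0.319   0.9407 -0.1158]
 [ 0.9478 -0.3166  0.039 ]
 [ 0.0001 -0.1222 -0.9925]]
[ 240  271   38   28 1050] [258.4295 284.3876] [ 0.5142 -0.1634  0.054 ] [ 0.5008 -0.1589  0.082 ]
[239 313  39   7 273] [258. 316.] [ 0.5317 -0.1696  0.054 ] [ 0.5152 -0.1639  0.082 ]
```

View pics/b9.png

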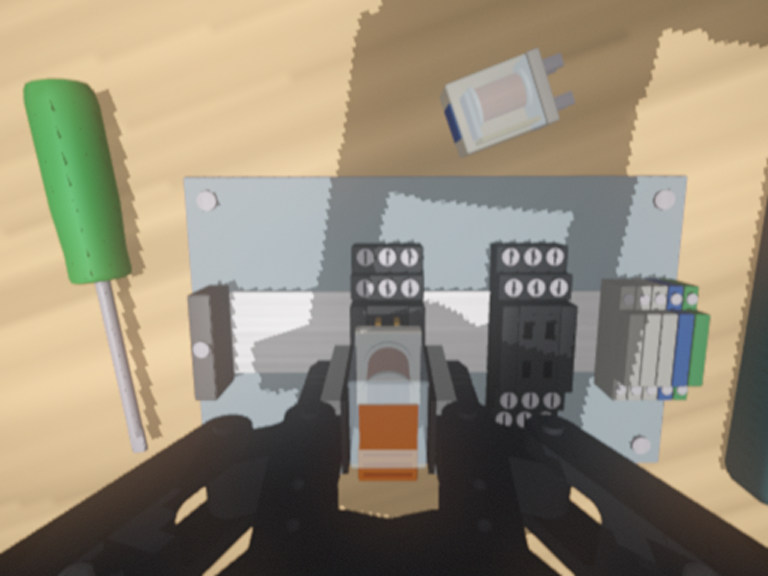

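View pics/b9s.png

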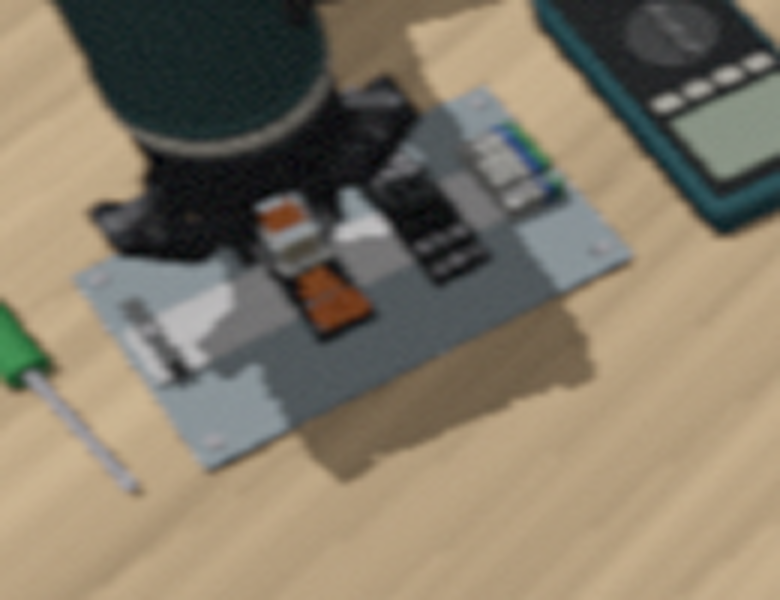

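The forces on the last two swings are near zero, so the blades are free. Next I lift a little, set it upright and centre it.

Call:
servo_tool(
  series=[
    [0,0,0,0,0,1.5,10],
    [0,0,0,0,0,3,10],
    [-0.0097,-0.029,0,0.3,-0.1,5,10],
    [-0.0194,-0.0579,0,0.6,-0.2,7,10],
    [-0.0292,-0.0869,0,0.9,-0.2,9,10],
    [-0.0389,-0.1158,0,1,-0.3,11,10],
    [-0.0389,-0.1158,0,1,-0.3,12,10],
    [-0.0389,-0.1158,0,1,-0.3,12,10],
  ],
)

```text
clock: 18.87
ee_pos: [0.4888, -0.1551, 0.0402]
orientation: [[0.319, 0.948, -0.001], [0.948, -0.319, 0.0], [0.0, -0.001, -1.0]]
contact_force: [-0.1, -0.1, -1.0]
finger_gap: 0.247
```

Call:
servo_tool(
  series=[
    [0,0,0,0,0,0,10],
    [0,0,0,0,0,0,10],
  ],
)

```text
clock: 19.03
ee_pos: [0.4898, -0.1555, 0.0397]
orientation: [[0.319, 0.948, -0.0], [0.948, -0.319, 0.0], [-0.0, -0.0, -1.0]]
contact_force: [0.1, -0.5, -0.5]
finger_gap: 0.251
```

```bash
python3 look.py c1; python3 - <<'E'
import cv2
from rig import robot
im=robot.capture('top');cv2.imwrite('pics/c1t.png',cv2.resize(im[190:310,270:430],None,fx=5,fy=5,interpolation=cv2.INTER_CUBIC))
E
```

```text
19.0333 [ 0.4898 -0.1555  0.0397] [ 0.0877 -0.5236 -0.5287] 0.25055530008156535
[[ 0.3191  0.9477 -0.0002]
 [ 0.9477 -0.3191  0.0001]
 [-0.     -0.0002 -1.    ]]
[ 240  271   38   28 1043] [258.5177 284.3241] [ 0.5226 -0.1664  0.054 ] [ 0.5048 -0.1604  0.082 ]
```

View pics/c1.png

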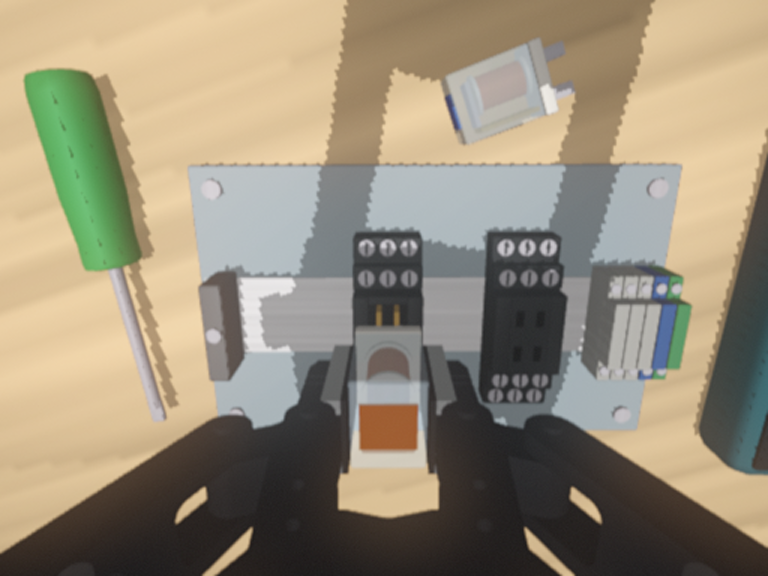

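View pics/c1s.png

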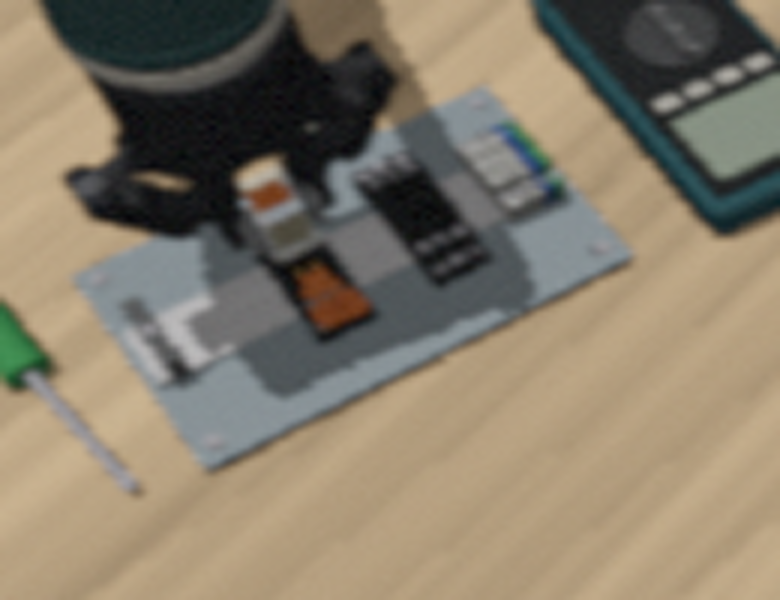

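View pics/c1t.png

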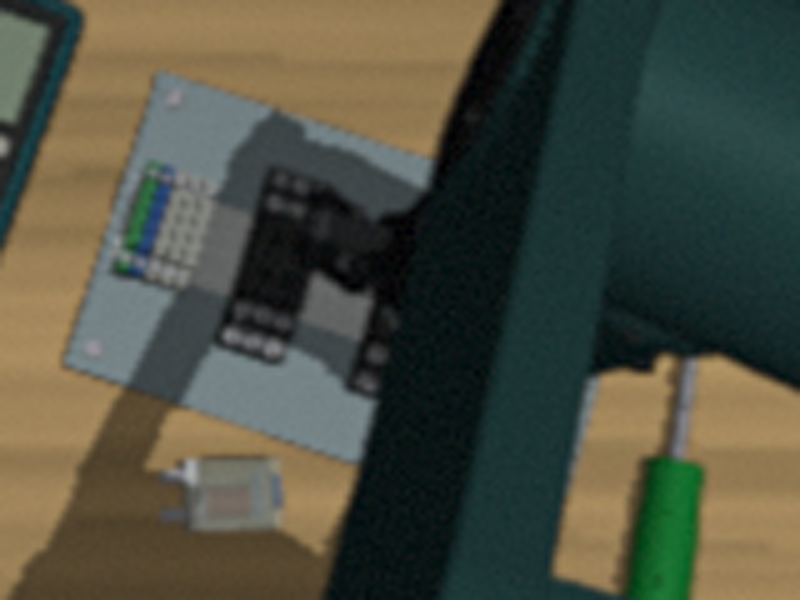

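```bash
python3 - <<'E'
from rig import robot
from h import *
o=robot.get_obs();w=robot.camera_params('wrist');P=wristpose(w,o);s=robot.camera_params('scene')
im=robot.capture('scene');hsv=cv2.cvtColor(im,cv2.COLOR_BGR2HSV)
m=((hsv[...,0]<15)&(hsv[...,1]>130)&(hsv[...,2]>60)).astype(np.uint8);m[:170]=0;m[250:]=0;m[:,:150]=0;m[:,215:]=0
n,l,st,c=cv2.connectedComponentsWithStats(m);print(st[1:],c[1:])
i=min(range(1,n),key=lambda i:c[i][1] if st[i,4]>8 else 999)
o1,d1=ray(w,[258.5,284.3],P);o2,d2=ray(s,c[i],s['pose'])
k=np.linalg.lstsq(np.c_[d1,-d2],o2-o1,rcond=None)[0]
print(o1+d1*k[0],o2+d2*k[1])
# same for the home relay: initial pictures
im=cv2.imread('pics/scene0.png');hsv=cv2.cvtColor(im,cv2.COLOR_BGR2HSV)
m=((hsv[...,0]<15)&(hsv[...,1]>130)&(hsv[...,2]>60)).astype(np.uint8);m[:170]=0;m[250:]=0;m[:,:150]=0;m[:,215:]=0
n,l,st,c=cv2.connectedComponentsWithStats(m);print(st[1:],c[1:])
print('exp home tab',proj(s,[.489,-.155,.082]))
# board in wrist now
cc=np.array([[638,430],[221,430],[189,165],[681,165]])/1.5
W=np.array([onplane(w,q,.012,P) for q in cc])[:,:2]
B=np.array([[65,105],[65,-105],[-65,-105],[-65,105]])/1000.
mw=W.mean(0);H=B.T@(W-mw);a=np.arctan2(H[0,1]-H[1,0],H[0,0]+H[1,1]);R=np.array([[np.cos(a),-np.sin(a)],[np.sin(a),np.cos(a)]])
print(mw,np.degrees(a),'seat',mw+R@[0,-.02],'TCP',o['ee_pos'])
print([onplane(w,np.array(q)/1.5,.044,P) for q in ([388,263],)])
E
```

```text
[[172 207   6   4  17]
 [180 223  12  13  92]] [[174.3529 208.4706]
 [184.6196 229.163 ]]
[ 0.4899 -0.1553  0.1049] [ 0.4899 -0.1554  0.1049]
[[174 211   6   5  19]
 [179 224  12  12  88]] [[176.2632 213.0526]
 [184.5682 229.2273]]
exp home tab [176.1222 212.673 ]
[ 0.4963 -0.136 ] -18.519514164058272 seat [ 0.49  -0.155] TCP [ 0.4896 -0.1554  0.0395]
[array([ 0.4614, -0.1456,  0.044 ])]
```

Call:
servo_tool(
  series=[
    [0,0,0,0,0,1,10],
    [0,0,0,0,0,1,10],
    [0,0,0,0,0,1,10],
  ],
)

```text
clock: 19.48
ee_pos: [0.4893, -0.1553, 0.0406]
orientation: [[0.319, 0.948, -0.0], [0.948, -0.319, 0.0], [0.0, -0.0, -1.0]]
contact_force: [0.3, -0.6, -0.5]
finger_gap: 0.249
```

```bash
python3 - <<'E'
from rig import robot
o=robot.get_obs();print(o['clock'],o['ee_pos'],o['contact_force'],o['finger_gap'])
robot.close_job()
E
```

```text
19.4833 [ 0.48931983 -0.15527183  0.04061928] [ 0.30650121 -0.55195851 -0.54281015] 0.24891329090045253
the job is handed in; nothing more can be done
```

The relay is out of its socket and held upright straight above it. I put the blade tips about 14 mm clear of the socket, and handed the job in at 19.5 s.

- **Ejector:** I pressed the lever down about 9.5 mm to its stop, where the force rose to about 19 N.
- **Rocking:** I gripped the relay across its 22 mm width at 60 N and rocked it 11 times, about 7° each way and 1 mm up per swing. The springs let go around the ninth swing; I then lifted it a little further and set it upright.
- **Last checks:**
  - Two camera views put the top of the relay at 105 mm, so the tips were about 13.4 mm clear, and I then raised it 1 mm more.
  - The grip is within about 1 mm of the seat.
  - The board was flat where it started, to within about 1 mm.
  - I did not touch anything else on the bench.
- **Disagreements:**
  - The finger ends turned out to be about 35 mm behind the stated tool point (TCP). I saw this in the pictures and confirmed it when the fingers touched the pad, so I set all heights by it.
  - Early top and wrist views disagreed by 4 mm on the board's y position; closer views resolved it.
  - One swing showed about 6 N of sideways force, so I shortened the sideways stroke after that.

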